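Clear the welding table: spacer bars to the rack, fittings to their bins

ROBOT

A 7-joint arm with a two-finger parallel gripper is mounted at the origin on the work surface. World frame = base frame: x ahead of the robot, y to its left, z up, the work surface at z = 0. Lengths are in mm, angles in rad, forces in N, time in s.
With the tool pointing down it reaches from about 350 to 900 mm from the base axis. Payload 19.9 kg.
Tool frame: the origin (TCP) lies on the centre line of the jaws, within the pads' length; the fingertips stand 11 mm ahead of it and the grasp point (between the pads) lies 8 mm behind it; z points along the fingers, y is the line along which they close (so a half turn about z gives the same grasp; the last joint's range is limited). The gripper opens to 94 mm and grips with 3 to 60 N. Pads are 16 mm wide; open, the fingers measure 119 mm over their backs; the gripper's body (75 mm by 177 mm) begins 78 mm behind the grasp point.
Start: joints at [1.137, 0.417, -0.01, 1.614, 0.005, 1.111, -0.053], TCP at [239.228, -577.382, 216.425] pointing down, gripper open.
Joint ranges: [-2.81, 2.81], [-0.39, 2.02], [-1.27, 1.25], [0.06, 2.57], [-1.19, 4.33], [0.19, 2], [-2.82, 2.82]. Speed limits (rad/s): [1.89, 1.89, 2.39, 2.39, 3.01, 3.01, 3.01].

INTERFACE

Orientations are given as a rotation vector (axis times angle).
In Python, from rig import robot gives the robot as it stands.
- The arm moves only by the tool move_arm, never from a script. Its argument "increments" is a list of rows, each a list of 7 numbers: the closure, from 0 (fully open) to 1 (shut), then the shift along the tool's x, y, z in mm, then the turn, a rotation vector about the tool's x, y, z in degrees. In form: [[gripper, tx, ty, tz, ax, ay, az], ...]. A call has 1 to 10 rows; each row is the pose to reach, as a shift and turn from the pose commanded when the call began, along the tool's axes at that moment; what a row does not reach only later rows make up. A row lasts 1/12 s, in which the tool goes at most 41.7 mm and 7.16 degrees, less where a joint would pass 70% of its speed; a pose out of reach is approached as far as the arm can. A call with a gripper value outside its range is refused whole. The fingers move at their own pace and stop on an object; "newtons" is the grip in N (left out, the last holds). Time passes only in rows, so rows that repeat a pose let the fingers close. It gives the time, the measured TCP pose, the force, the opening and the grip force at its end, in the units of the state.
- robot.sense(): the state, without advancing time (a new reading comes with each control period).
- robot.snapshot(name): name is "side" or "top" or "wrist"; returns the picture (400x640x3 uint8, blue, green, red); there is no depth.
- robot.camera_model(name): a dict with "intrinsics" (3x3 intrinsics, pixels), "D" ([k1, k2, p1, p2, k3] as OpenCV has them; the pictures are not rectified), "world_from_camera" (4x4, takes a point from camera to world coordinates). Camera axes: x right, y down, z forward; pixel columns grow to the right and rows downward; lengths in mm; the calibration is good to about 2 mm. A picture is of the moment at which its call begins: read the wrist's pose just before it. camera_model takes no time and is no camera call; for the wrist camera it gives the pose at the moment of the call.
- robot.job_done(): hands the job in; it is judged then, once.
The state is a dict: "time": time; "joint_pos": joint angles; "joint_velocities": joint speeds; "tau": joint torques, N m; "ee_pos": TCP position; "tcp_rot": TCP orientation; "contact_force": force on the tool from outside, world axes, zero at the start; "moment": the same for the moment, N m; "opening": finger opening in mm; "grip_force": force on a finger pad.
Only numpy, scipy, OpenCV 4.12 (cv2) and the standard library are available. Lean on these libraries where they do the work, as an engineer would, in place of code of your own. Each camera call takes 0.05 s, during which the arm holds its last target. There are 200 camera calls.

TASK

The fit-up is finished, so clear the welding table: stand every steel spacer bar on edge, right down and about centred lengthwise, in the rack slot made for its thickness, including the thin bar that somebody parked in the widest slot. Put all loose hexagon nuts into the round tin and all round pipe sockets into the square wooden box, and leave the other tools where they lie.

Things in the scene. Friction and masses are not known exactly. Their poses are not given: they have to be found in the camera images.
- rack: slotted hardwood block 76 (x) x 216 (y) mm on a grey steel base plate 90 x 225 x 6 mm, fixed to the table, turned up to 0.35 rad. Four slots, open at both ends, run along its x, side by side along y, narrowest at -y: 13, 18, 23 and 28 mm wide (bar thickness + 3 mm), 18 mm deep, the top 4 mm of it a 45 degree chamfer on either side. Origin: centre of the underside, z up.
- slot10 (a point): centre of the floor (top of the base plate, 6 mm above the table) of the 13 mm wide slot, made for the 10 mm bar; x runs along the slot, y across it, z up. Neighbouring bars in their slots leave at least 33 mm clear between their faces.
- slot15 (a point): centre of the floor (top of the base plate, 6 mm above the table) of the 18 mm wide slot, made for the 15 mm bar; x runs along the slot, y across it, z up. Neighbouring bars in their slots leave at least 33 mm clear between their faces.
- slot20 (a point): centre of the floor (top of the base plate, 6 mm above the table) of the 23 mm wide slot, made for the 20 mm bar; x runs along the slot, y across it, z up. Neighbouring bars in their slots leave at least 33 mm clear between their faces.
- slot25 (a point): centre of the floor (top of the base plate, 6 mm above the table) of the 28 mm wide slot, made for the 25 mm bar; x runs along the slot, y across it, z up. Neighbouring bars in their slots leave at least 33 mm clear between their faces.
- bar10: plain steel spacer bar, 10 mm thick (its y axis), 100 mm long (its x axis) and 42 mm high (its z axis), 0.33 kg (give or take a tenth); origin at its centre (21 mm above what it stands on). It stands on edge in the widest slot of the rack (28 mm, the one for the 25 mm bar), where it does not belong.
- bar15: plain steel spacer bar, 15 mm thick (its y axis), 100 mm long (its x axis) and 42 mm high (its z axis), 0.49 kg (give or take a tenth); origin at its centre (21 mm above what it stands on). It stands on edge on the table; it may be absent.
- bar20: plain steel spacer bar, 20 mm thick (its y axis), 100 mm long (its x axis) and 42 mm high (its z axis), 0.66 kg (give or take a tenth); origin at its centre (21 mm above what it stands on). It stands on edge on the table; it may be absent.
- bar25: plain steel spacer bar, 25 mm thick (its y axis), 100 mm long (its x axis) and 42 mm high (its z axis), 0.82 kg (give or take a tenth); origin at its centre (21 mm above what it stands on). It stands on edge on the table; it may be absent.
- nut1: steel hexagon nut, 36 mm across flats (41.6 mm across corners), 21 mm high, 0.11 kg, with a 22 mm bore (to be gripped on the outside), lying flat on the table; origin at its centre, z along the bore, a pair of flats faces its x axis (and every 60 degrees). May be absent.
- nut2: steel hexagon nut, 36 mm across flats (41.6 mm across corners), 21 mm high, 0.11 kg, with a 22 mm bore (to be gripped on the outside), lying flat on the table; origin at its centre, z along the bore, a pair of flats faces its x axis (and every 60 degrees). May be absent.
- nut3: steel hexagon nut, 36 mm across flats (41.6 mm across corners), 21 mm high, 0.11 kg, with a 22 mm bore (to be gripped on the outside), lying flat on the table; origin at its centre, z along the bore, a pair of flats faces its x axis (and every 60 degrees). May be absent.
- socket1: steel pipe socket, a plain round thick-walled ring 38 mm in diameter and 28 mm high, 0.13 kg, with a 27 mm bore (to be gripped on the outside), standing on the table; origin at its centre, z along the bore. May be absent.
- socket2: steel pipe socket, a plain round thick-walled ring 38 mm in diameter and 28 mm high, 0.13 kg, with a 27 mm bore (to be gripped on the outside), standing on the table; origin at its centre, z along the bore. May be absent.
- tin_in (a point): centre of the inner floor (3 mm above the table) of the round metal tin: inner diameter 130 mm, outer 136 mm, rim 45 mm above the table, fixed to the table
- box_in (a point): centre of the inner floor (4 mm above the table) of the square wooden box: inside 122 x 122 mm along its x and y axes, outside 130 x 130 mm, rim 45 mm above the table, fixed to the table
- magnet: bystander, leave alone: welding magnet, a flat red-and-steel triangle 70 mm across and 16 mm thick, lying beyond the rack to the left
- hammer: bystander, leave alone: hammer, 240 mm long, lying beyond the rack
- clamp: bystander, leave alone: dark C-clamp lying flat, about 200 x 110 mm, at the far right
- tape: bystander, leave alone: yellow tape measure, 70 x 32 x 60 mm, on the right
- brush: bystander, leave alone: wire brush with a wooden handle, 240 mm long, lying beyond the bins on the left
- square: bystander, leave alone: combination square lying flat, 240 mm blade, beyond the rack

How it is judged (in metres and radians):
At the end, for the whole second after the job is handed in: Each bar in its own slot: centre within 20 mm lengthwise, 5 mm across, 16 to 25 mm above the slot floor, upright within 0.15 rad, along the slot within 0.1 rad. Each nut within 60 mm of the tin axis, each socket inside the box (60 mm from its centre along each side), below the rim, at rest (x of bar10 in the frame of slot10 between -0.02 and 0.02 m and y of bar10 in the frame of slot10 between -0.005 and 0.005 m and z of bar10 in the frame of slot10 between 0.016 and 0.025 m and angle between the z axis of bar10 and the z axis of slot10, either way round below 0.15 rad and angle between the x axis of bar10 and the x axis of slot10, either way round below 0.1 rad and x of bar15 in the frame of slot15 between -0.02 and 0.02 m and y of bar15 in the frame of slot15 between -0.005 and 0.005 m and z of bar15 in the frame of slot15 between 0.016 and 0.025 m and angle between the z axis of bar15 and the z axis of slot15, either way round below 0.15 rad and angle between the x axis of bar15 and the x axis of slot15, either way round below 0.1 rad and x of bar20 in the frame of slot20 between -0.02 and 0.02 m and y of bar20 in the frame of slot20 between -0.005 and 0.005 m and z of bar20 in the frame of slot20 between 0.016 and 0.025 m and angle between the z axis of bar20 and the z axis of slot20, either way round below 0.15 rad and angle between the x axis of bar20 and the x axis of slot20, either way round below 0.1 rad and x of bar25 in the frame of slot25 between -0.02 and 0.02 m and y of bar25 in the frame of slot25 between -0.005 and 0.005 m and z of bar25 in the frame of slot25 between 0.016 and 0.025 m and angle between the z axis of bar25 and the z axis of slot25, either way round below 0.15 rad and angle between the x axis of bar25 and the x axis of slot25, either way round below 0.1 rad and horizontal distance between each of nut1, nut2, nut3 and tin_in below 0.06 m and z of nut1 in the frame of tin_in between 0 and 0.045 m and z of nut2 in the frame of tin_in between 0 and 0.045 m and z of nut3 in the frame of tin_in between 0 and 0.045 m and x of socket1 in the frame of box_in between -0.06 and 0.06 m and y of socket1 in the frame of box_in between -0.06 and 0.06 m and z of socket1 in the frame of box_in between 0 and 0.045 m and x of socket2 in the frame of box_in between -0.06 and 0.06 m and y of socket2 in the frame of box_in between -0.06 and 0.06 m and z of socket2 in the frame of box_in between 0 and 0.045 m and linear speed of each of nut1, nut2, nut3, socket1, socket2 below 0.02 m/s); the robot touches nothing.
It fails at once if one of the other tools is moved more than 40 mm (distance of any of magnet, hammer, clamp, tape, brush, square from where it was at the start of the episode above 0.04 m).
Of bar15, bar20, bar25 only 2 to 3 are there at a start; the rules pass over those that are not, and their reading is None.
Of nut1, nut2, nut3 only 2 to 3 are there at a start; the rules pass over those that are not, and their reading is None.
Of socket1, socket2 only 1 to 2 are there at a start; the rules pass over those that are not, and their reading is None.
At some moment in a run one of nut1, nut2, nut3, socket1, socket2 may be knocked a few centimetres aside while the robot is not near it.
It also fails if it takes over 210 s, if anything falls off the work surface, if the arm or the gripper's body presses on something with over 40 N, if the wrist force passes 120 N, or if a joint passes its speed limit or range.

## Working session

There is one attempt and no reset: what is moved stays moved. The work goes in short steps, Python scripts to look and compute and a tool call to move; the robot and the scene stay as the last step left them, time stands still between calls to the robot, and variables do not carry over. Pictures are saved under pics/ and viewed, at most 14 in all, crops included, and the job is handed in when it is done.

Besides the shell and the picture viewer there is one more tool, called after ">>>" as name(argument=value, ...) on one line, values as JSON. move_arm: Moves the arm, as the interface text tells. Its arguments: {"type":"object","properties":{"increments":{"type":"array"},"newtons":{"type":"number"}},"required":["increments"]}

```bash
ls; mkdir -p pics; python3 - <<'E'
from rig import robot
import cv2
print(robot.sense())
for n in("top","side"):
    im=robot.snapshot(n); cv2.imwrite(f"pics/{n}0.png",im); m=robot.camera_model(n); print(n,m)
print(robot.camera_model("wrist"))
E
```

```text
pics
{'time': 0.0, 'joint_pos': array([ 1.13650186,  0.41796786, -0.01032811,  1.61418066,  0.0046827 ,
        1.11071862, -0.05298249]), 'joint_velocities': array([-2.11734037e-03,  9.44551091e-06, -1.85073862e-04,  8.83539405e-04,
        8.88855952e-04,  1.62853546e-03, -9.75488994e-04]), 'tau': array([-2.18922913e-03, -8.51258826e+01,  6.37489054e-01, -4.25993979e+01,
       -4.89717897e-02,  1.85744982e-02,  5.33673074e-05]), 'ee_pos': array([ 239.09499843, -577.05115037,  215.82625908]), 'tcp_rot': array([-3.07999788e+00, -6.12868076e-01,  4.86128302e-04]), 'contact_force': array([ 0.35366744, -0.71764404, -0.51490089]), 'moment': array([-0.00381441,  0.01813282, -0.03444761]), 'grip_force': 0.0, 'opening': 93.99617044437052}
top {'intrinsics': array([[424.03269465,   0.        , 315.71011762],
       [  0.        , 424.03269465, 192.73509867],
       [  0.        ,   0.        ,   1.        ]]), 'D': array([0.00575688, 0.        , 0.        , 0.        , 0.        ]), 'world_from_camera': array([[ 1.14059897e-02, -9.94255221e-01,  1.06425835e-01,
         4.45082337e+02],
   
[... 782 characters left out ...]
,
       [ 0.00000000e+00,  0.00000000e+00,  0.00000000e+00,
         1.00000000e+00]])}
{'intrinsics': array([[329.62334694,   0.        , 322.63447989],
       [  0.        , 329.62334694, 200.38876501],
       [  0.        ,   0.        ,   1.        ]]), 'D': array([-0.04695323,  0.        ,  0.        ,  0.        ,  0.        ]), 'world_from_camera': array([[ 3.82019180e-01, -8.90799331e-01, -2.46044503e-01,
         3.10856718e+02],
       [-9.24154320e-01, -3.68338185e-01, -1.01320153e-01,
        -5.47833799e+02],
       [-3.71661237e-04,  2.66089332e-01, -9.63948302e-01,
         3.83867324e+02],
       [ 0.00000000e+00,  0.00000000e+00,  0.00000000e+00,
         1.00000000e+00]])}
```

View pics/top0.png

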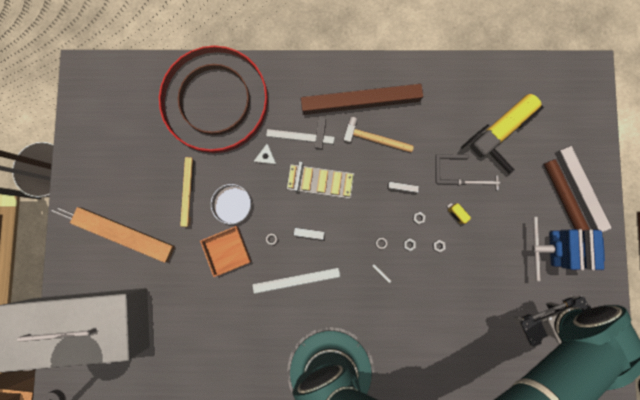

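View pics/side0.png

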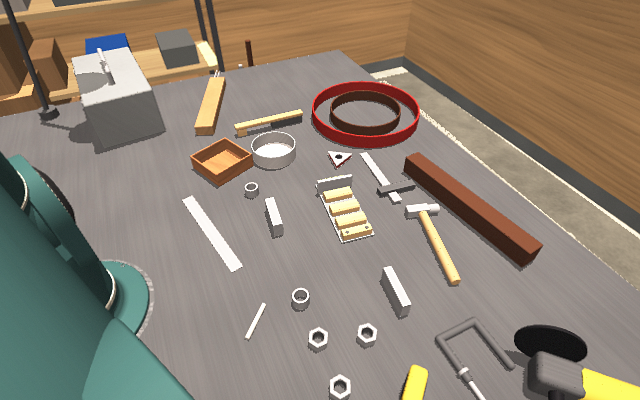

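The top view shows bars at (309,234) and (403,187), with the thin bar in the leftmost (+y) rack slot at (299,178). There are nuts at (419,217), (410,244) and (440,246), sockets at (381,243) and (271,239), the tin at (231,205) and the box at (225,251). The side view shows the same things. Next I'll get coarse positions from the two views.

```bash
cat > v.py <<'E'
import numpy as np, cv2
from scipy.spatial.transform import Rotation as R
def ray(m,p):
    u=cv2.undistortPoints(np.array(p,float).reshape(-1,1,2),m["intrinsics"],m["D"]).reshape(-1,2)
    T=m["world_from_camera"]; d=np.c_[u,np.ones(len(u))]@T[:3,:3].T
    return T[:3,3],d
def plane(m,p,z):
    o,d=ray(m,p); return o+d*((z-o[2])/d[:,2])[:,None]
def tri(obs):  # [(m,p),..] least squares
    A=np.zeros((3,3));b=np.zeros(3)
    for m,p in obs:
        o,d=ray(m,[p]); d=d[0]/np.linalg.norm(d[0]); P=np.eye(3)-np.outer(d,d); A+=P;b+=P@o
    x=np.linalg.solve(A,b)
    return x
def proj(m,X):
    T=np.linalg.inv(m["world_from_camera"])
    return cv2.projectPoints(np.array(X,float).reshape(-1,3),cv2.Rodrigues(T[:3,:3])[0],T[:3,3],m["intrinsics"],m["D"])[0].reshape(-1,2)
def go(s,pos,yaw=None):
    """tool-frame shift and turn to world pos, tool y axis at yaw (tool pointing down)"""
    Rm=R.from_rotvec(s["tcp_rot"]).as_matrix()
    out=Rm.T@(np.array(pos)-s["ee_pos"])
    if yaw is None: return out.round(1)
    best=None
    for k in(0,np.pi,-np.pi):
        y=yaw+k; t=np.array([[np.sin(y),np.cos(y),0],[-np.cos(y),np.sin(y),0],[0,0,-1]]).T
        rv=R.from_matrix(Rm.T@t).as_rotvec(degrees=True)
        if best is None or np.linalg.norm(rv)<np.linalg.norm(best): best=rv
    return np.r_[out,best].round(1)
E
python3 - <<'E'
from rig import robot
from v import *
t,s=robot.camera_model("top"),robot.camera_model("side")
P=dict(barA=((309,234),(274,216)),barB=((403,187),(396,290)),n1=((419,217),(367,334)),n2=((410,244),(318,338)),n3=((440,246),(340,387)),s1=((381,243),(300,299)),s2=((271,239),(252,190)),tin=((231,205),(274,150)),box=((225,251),(221,160)),bar10=((299,178),(335,184)))
for k,(a,b) in P.items(): print(k,tri([(t,a),(s,b)]).round(),plane(t,[a],20).round()[0])
st=robot.sense()
for yy in(-150,130): print(go(st,[480,yy,260],np.pi/2*-1))
E
```

```text
barA [460.  75.  22.] [459.  75.  20.]
barB [ 622. -245.   24.] [ 624. -246.   20.]
n1 [ 520. -300.   14.] [ 521. -299.   20.]
n2 [ 428. -267.   19.] [ 429. -268.   20.]
n3 [ 423. -368.   23.] [ 423. -369.   20.]
s1 [ 430. -170.   14.] [ 431. -170.   20.]
s2 [441. 206.  11.] [440. 205.  20.]
tin [557. 346.  19.] [556. 346.  20.]
box [397. 361.  23.] [398. 362.  20.]
bar10 [652. 111.  29.] [652. 113.  20.]Traceback (most recent call last):
  File "<stdin>", line 7, in <module>
  File "v.py", line 26, in go
    rv=R.from_matrix(Rm.T@t).as_rotvec(degrees=True)
       ~~~~~~~~~~~~~^^^^^^^^
  File "scipy/spatial/transform/_rotation.pyx", line 1143, in scipy.spatial.transform._rotation.Rotation.from_matrix
ValueError: Non-positive determinant (left-handed or null coordinate frame) in rotation matrix 0: [[-9.23821609e-01 -3.82823234e-01  7.31272848e-05]
 [-3.82822933e-01  9.23821092e-01  1.09205057e-03]
 [ 4.85618859e-04 -9.80865112e-04  9.99999401e-01]].
```

```bash
sed -i 's/\[\[np.sin(y),np.cos(y),0\],\[-np.cos(y),np.sin(y),0\]/[[-np.sin(y),np.cos(y),0],[np.cos(y),np.sin(y),0]/' v.py
python3 - <<'E'
from rig import robot
from v import *
st=robot.sense()
print(go(st,[510,-270,230],-np.pi/2))
E
```

```text
[ 3.678e+02 -1.800e+02 -1.390e+01 -1.000e-01  0.000e+00  2.250e+01]
```

>>> move_arm(increments=[[0,368,-180,-14,0,0,22.5],[0,368,-180,-14,0,0,22.5],[0,368,-180,-14,0,0,22.5],[0,368,-180,-14,0,0,22.5],[0,368,-180,-14,0,0,22.5],[0,368,-180,-14,0,0,22.5],[0,368,-180,-14,0,0,22.5],[0,368,-180,-14,0,0,22.5],[0,368,-180,-14,0,0,22.5],[0,368,-180,-14,0,0,22.5]])

```text
time: 0.93
ee_pos: [510.2, -269.5, 230.4]
tcp_rot: [-3.141, -0.0, 0.0]
contact_force: [0.9, -0.3, 0.5]
opening: 93.9
grip_force: 0.0
```

>>> move_arm(increments=[[0,5,0,0,0,0,0],[0,5,0,0,0,0,0],[0,5,0,0,0,0,0]])

```text
time: 1.18
ee_pos: [514.0, -271.5, 230.0]
tcp_rot: [-3.141, -0.001, 0.001]
contact_force: [-0.5, -0.5, -0.2]
opening: 94.0
grip_force: 0.0
```

```bash
python3 - <<'E'
from rig import robot
from v import *
import pickle
s=robot.sense(); m=robot.camera_model("wrist"); im=robot.snapshot("wrist")
cv2.imwrite("pics/w1.png",im); pickle.dump((m,im),open("w1.p","wb"))
print(s["ee_pos"],s["tcp_rot"],s["joint_velocities"].round(3),s["contact_force"])
print(go(s,[500,200,230],-np.pi/2))
E
```

```text
[ 513.975734   -271.54037955  229.97069587] [-3.14139360e+00 -6.85891858e-04  1.38240878e-03] [ 0.024 -0.008  0.016  0.01   0.001 -0.001  0.003] [-0.53605677 -0.4857356  -0.16704896]
[-1.380e+01 -4.715e+02  1.000e-01 -0.000e+00  1.000e-01  0.000e+00]
```

View pics/w1.png

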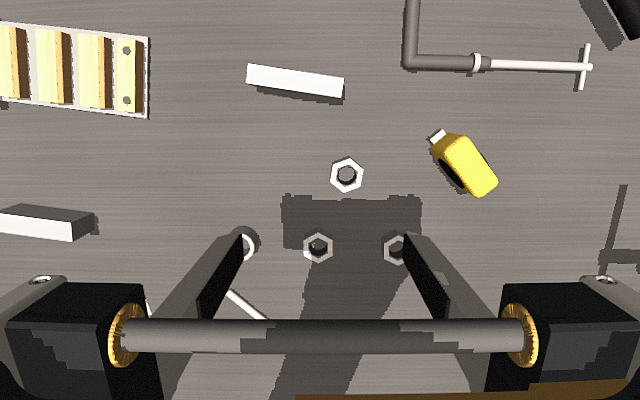

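The wrist view shows bar B with its top between (248,63) and (344,98), nuts at (346,176), (318,247) and (397,250), a socket at (245,245), and the rack at upper left. The fingers hide part of the near row, so I'll take views from further back.

>>> move_arm(increments=[[0,-114,-40,0,0,0,0],[0,-114,-40,0,0,0,0],[0,-114,-40,0,0,0,0],[0,-114,-40,0,0,0,0],[0,-114,-40,0,0,0,0]])

```text
time: 1.65
ee_pos: [398.4, -232.2, 230.9]
tcp_rot: [3.141, -0.004, 0.001]
contact_force: [0.7, -0.3, -0.5]
opening: 94.0
grip_force: 0.0
```

```bash
python3 - <<'E'
from rig import robot
from v import *
import pickle
s=robot.sense(); m=robot.camera_model("wrist"); im=robot.snapshot("wrist")
cv2.imwrite("pics/w2.png",im); pickle.dump((m,im),open("w2.p","wb"))
E
```

>>> move_arm(increments=[[0,70,-430,0,0,0,0],[0,70,-430,0,0,0,0],[0,70,-430,0,0,0,0],[0,70,-430,0,0,0,0],[0,70,-430,0,0,0,0],[0,70,-430,0,0,0,0],[0,70,-430,0,0,0,0],[0,70,-430,0,0,0,0],[0,70,-430,0,0,0,0],[0,70,-430,0,0,0,0]])

```text
time: 2.53
ee_pos: [468.2, 181.9, 230.4]
tcp_rot: [-3.141, 0.002, -0.0]
contact_force: [1.2, -1.4, 0.7]
opening: 94.2
grip_force: 0.0
```

>>> move_arm(increments=[[0,0,-25,0,0,0,0],[0,0,-25,0,0,0,0],[0,0,-25,0,0,0,0]])

```text
time: 2.78
ee_pos: [467.7, 206.2, 229.9]
tcp_rot: [-3.14, -0.003, 0.002]
contact_force: [0.2, -0.4, 0.4]
opening: 94.0
grip_force: 0.0
```

```bash
python3 - <<'E'
from rig import robot
from v import *
import pickle
s=robot.sense(); m=robot.camera_model("wrist"); im=robot.snapshot("wrist")
cv2.imwrite("pics/w3.png",im); pickle.dump((m,im),open("w3.p","wb"))
a=cv2.imread("pics/w2.png"); cv2.imwrite("pics/w23.png",np.vstack([a[0:270],im[:330]]))
E
```

```text
(no output)
```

View pics/w23.png

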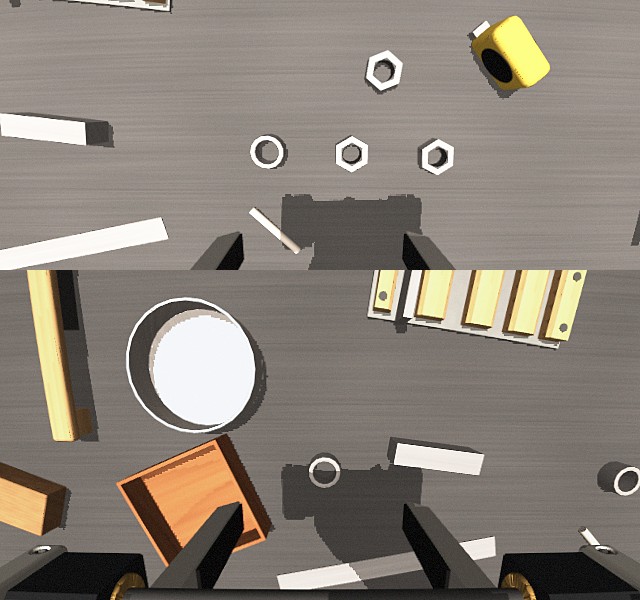

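The upper half (w2) shows nuts at (384,71), (351,154) and (437,157), a socket at (267,152) and the end of bar A at left. The lower half (w3, row offset -270) shows the tin at (190,95), the box at (192,230), a socket at (324,202), bar A at (437,188) and the rack at upper right. I'll look closer at the rack and then measure everything.

>>> move_arm(increments=[[0,90,165,70,0,0,0],[0,90,165,70,0,0,0],[0,90,165,70,0,0,0],[0,90,165,70,0,0,0],[0,90,165,70,0,0,0],[0,90,165,70,0,0,0],[0,90,165,70,0,0,0]])

```text
time: 3.42
ee_pos: [557.4, 36.5, 159.4]
tcp_rot: [3.141, -0.008, -0.003]
contact_force: [0.5, 0.4, -0.2]
opening: 93.9
grip_force: 0.0
```

```bash
python3 - <<'E'
from rig import robot
from v import *
import pickle
m=robot.camera_model("wrist"); im=robot.snapshot("wrist")
cv2.imwrite("pics/w4.png",im); pickle.dump((m,im),open("w4.p","wb"))
E
```

>>> move_arm(increments=[[0,0,-80,0,0,0,0],[0,0,-80,0,0,0,0],[0,0,-80,0,0,0,0],[0,0,-80,0,0,0,0]])

```text
time: 3.8
ee_pos: [556.6, 123.0, 161.1]
tcp_rot: [-3.141, -0.008, -0.001]
contact_force: [-1.0, -0.5, -0.1]
opening: 93.8
grip_force: 0.0
```

```bash
python3 - <<'E'
from rig import robot
from v import *
import pickle
m=robot.camera_model("wrist"); im=robot.snapshot("wrist")
cv2.imwrite("pics/w5.png",im); pickle.dump((m,im),open("w5.p","wb"))
a=cv2.imread("pics/w4.png"); cv2.imwrite("pics/w45.png",np.vstack([a[0:280],im[:280]]))
E
```

```text
(no output)
```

View pics/w45.png

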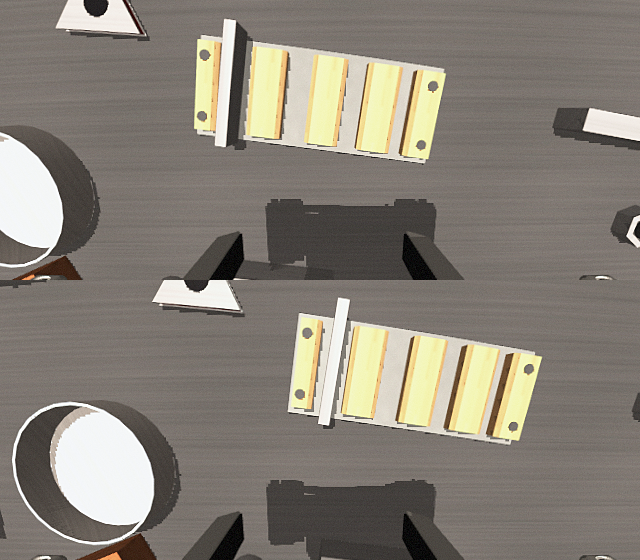

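```bash
python3 - <<'E'
import pickle,cv2,numpy as np
m,im=pickle.load(open("w5.p","rb"))
cv2.imwrite("pics/z5.png",cv2.resize(im[10:175,280:550],None,fx=2.9,fy=2.9,interpolation=cv2.INTER_CUBIC))
for r in(75,100): print([tuple(int(v) for v in im[r,c]) for c in range(340,460,2)])
E
```

```text
[(198, 207, 217), (117, 126, 130), (118, 122, 128), (222, 235, 241), (226, 236, 237), (114, 183, 222), (144, 217, 242), (131, 207, 241), (201, 249, 245), (191, 246, 243), (192, 247, 245), (193, 246, 245), (192, 246, 245), (185, 245, 243), (179, 244, 243), (173, 242, 243), (182, 245, 244), (176, 243, 243), (178, 244, 243), (184, 246, 244), (170, 242, 243), (126, 193, 240), (146, 196, 235), (207, 214, 221), (204, 213, 220), (200, 211, 218), (200, 214, 220), (204, 216, 220), (202, 211, 217), (205, 219, 226), (206, 219, 225), (201, 214, 221), (202, 214, 221), (212, 220, 226), (42, 74, 102), (55, 89, 124), (150, 229, 247), (143, 214, 243), (138, 213, 242), (198, 248, 245), (190, 246, 244), (187, 246, 243), (188, 246, 244), (190, 246, 245), (187, 247, 244), (179, 243, 244), (172, 242, 242), (175, 243, 242), (177, 242, 244), (182, 245, 244), (186, 247, 244), (142, 217, 238), (120, 187, 236), (203, 211, 214), (197, 208, 215), (201, 211, 217), (205, 215, 220), (200, 213, 218), (196, 207, 214), (212, 220, 223)]
[(108, 116, 121), (214, 224, 232), (225, 235, 236), (92, 156, 198), (145, 222, 244)
[... 228 characters left out ...]
 238, 241), (131, 203, 245), (138, 185, 227), (204, 217, 222), (202, 215, 219), (203, 217, 221), (200, 213, 222), (206, 218, 222), (200, 214, 220), (206, 217, 223), (203, 215, 220), (204, 215, 222), (203, 214, 221), (172, 184, 194), (32, 58, 85), (117, 189, 225), (145, 222, 243), (146, 219, 242), (179, 242, 243), (192, 246, 243), (185, 244, 242), (187, 246, 244), (183, 246, 244), (185, 246, 244), (184, 246, 244), (180, 245, 243), (179, 244, 244), (174, 242, 244), (177, 244, 243), (184, 246, 245), (177, 246, 242), (119, 189, 238), (205, 217, 221), (199, 212, 218), (200, 211, 219), (195, 208, 214), (198, 211, 219), (200, 209, 216), (206, 220, 224), (100, 123, 143), (52, 78, 109), (25, 42, 66)]
```

View pics/z5.png

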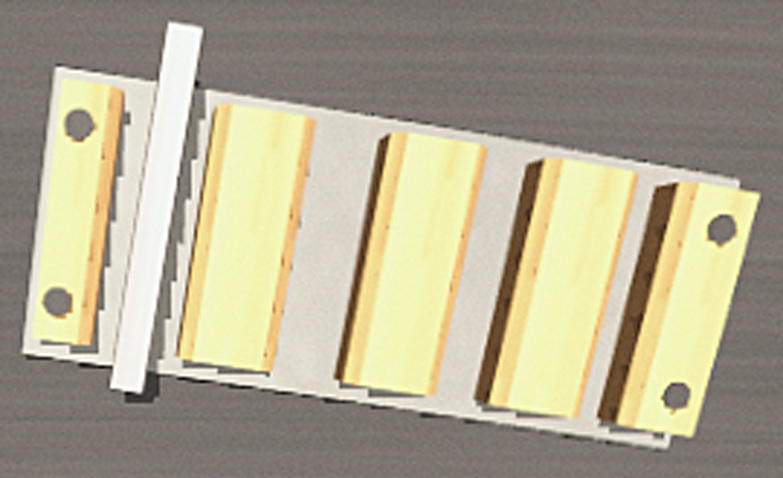

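The zoom shows the lands clearly: bright tops bordered by orange chamfers, and bar10 standing in the leftmost slot. Now I'll fit everything.

```bash
cat > meas.py <<'E'
import pickle
from v import *
W={k:pickle.load(open(k+".p","rb")) for k in("w1","w2","w3","w4","w5")}
def comps(im,mask,amin=100):
    mask=cv2.morphologyEx(mask.astype(np.uint8)*255,cv2.MORPH_OPEN,np.ones((2,2)))
    cs,_=cv2.findContours(mask,cv2.RETR_EXTERNAL,cv2.CHAIN_APPROX_NONE)
    return [c.reshape(-1,2).astype(float) for c in cs if cv2.contourArea(c)>amin]
def rect(m,c,z):
    P=plane(m,c,z)[:,:2]; (cx,cy),(w,h),a=cv2.minAreaRect(P.astype(np.float32))
    if w<h: a+=90; w,h=h,w
    a=(a+90)%180-90
    return np.array([cx,cy,w,h,np.radians(a)])
def px(c):
    m=cv2.moments(c.astype(np.float32).reshape(-1,1,2)); return m["m10"]/m["m00"],m["m01"]/m["m00"]
E
python3 - <<'E'
from meas import *
np.set_printoptions(suppress=True,precision=2)
L={}
for k in("w4","w5"):
    m,im=W[k]; b,g,r=[im[...,i].astype(int) for i in range(3)]
    mask=(r-b>35)&(r-b<85)&(r>225)
    mask=cv2.morphologyEx(mask.astype(np.uint8),cv2.MORPH_CLOSE,np.ones((3,3)))>0
    L[k]=sorted([c for c in comps(im,mask,400)],key=lambda c:c[:,0].mean())
    for c in L[k]: print(k,rect(m,c,24),px(c))
print(len(L["w4"]),len(L["w5"]))
if len(L["w4"])==len(L["w5"]):
    for a,b in zip(L["w4"],L["w5"]): print("land",tri([(W["w4"][0],px(a)),(W["w5"][0],px(b))]))
def bright(k,thr,box,z):
    m,im=W[k]; x0,y0,x1,y1=box; M=np.zeros(im.shape[:2],bool); M[y0:y1,x0:x1]=im[y0:y1,x0:x1].min(2)>thr
    c=max(comps(im,M,30),key=len); print(k,"bright",rect(m,c,z),px(c)); return m,px(c)
print("bar10",tri([bright("w4",219,(210,15,245,150),48),bright("w5",219,(315,15,355,150),48)]))
print("barB",bright("w1",190,(230,50,360,110),42))
print("barA",bright("w3",190,(380,160,500,210),42),bright("w3",215,(380,160,500,210),42))
t=cv2.imread("pics/top0.png")
for k,box,z in(("w1",(325,150,370,200),21),("w2",(360,45,410,95),21),("w2",(330,130,372,176),21),("w2",(416,134,460,178),21),("w2",(245,130,290,172),28),("w3",(305,180,345,222),28)):
    for thr in(175,200): bright(k,thr,box,z)
E
```

```text
w4 [655.91 139.65  76.05  14.18  -0.14] (204.5378214826021, 84.57791225416037)
w4 [648.88  87.21  76.31  25.62  -0.14] (265.9483546264034, 92.79024390243903)
w4 [641.25  32.49  76.22  22.24  -0.13] (326.33766336010075, 100.47583057786174)
w4 [634.63 -15.69  76.22  22.2   -0.14] (380.4441763191763, 108.08051801801801)
w4 [628.85 -57.48  76.04  20.09  -0.14] (426.66099962839087, 114.75947603121516)
w5 [655.9  139.13  76.12  14.69  -0.15] (304.73306182895226, 82.90127113414783)
w5 [648.45  84.91  75.95  22.13  -0.14] (365.9804339250493, 92.06942800788954)
w5 [641.23  31.91  76.08  22.3   -0.14] (424.80717598242614, 101.08136034496786)
w5 [634.28 -17.46  76.65  24.92  -0.14] (477.77899564676613, 110.02884017412934)
w5 [628.63 -58.18  76.5   19.91  -0.14] (520.6856489763466, 117.20433313456569)
5 5
land [657.28 138.82  25.59]
land [649.69  85.07  26.5 ]
land [642.68  32.35  25.93]
land [635.82 -14.98  29.01]
land [630.15 -57.12  25.88]
w4 bright [654.34 114.4   98.89   8.81  -0.16] (225.5557352742957, 82.81560857258391)
w5 bright [654.23 114.07  98.75   8.92  -0.16] (334.3854454533491, 81
[... 1916 characters left out ...]
8   40.21   35.85    0.01] (352.4566265060241, 154.85803212851405)
w2 bright [ 425.54 -267.23   39.09   35.74    0.01] (352.4303589743589, 154.8408205128205)
w2 bright [ 422.49 -366.92   40.75   36.23    0.07] (438.4406674907293, 157.65327564894932)
w2 bright [ 422.   -366.9    39.78   36.12    0.07] (438.3540359682141, 157.71748222501046)
w2 bright [ 429.23 -170.26   36.11   36.1    -0.03] (267.193407960199, 152.62603648424545)
w2 bright [ 429.73 -170.34   36.21   34.85    1.56] (267.25090061453693, 152.58783640601823)
w3 bright [449.01 203.73  35.02  16.11  -1.49] (324.3994126284875, 194.18795888399413)
w3 bright [449.25 204.02  33.94  15.16  -1.53] (324.66161616161617, 193.96969696969697)
```

The measurements are consistent:

| Item | Result |
|---|---|
| Bar A | 25 mm bar at (459,75) |
| Bar B | 20 mm bar at (620,-244) |
| bar15 | absent |
| Rack | centre ≈ (642.1,38.6), yaw -0.137 |
| Slots, by the 30 mm land layout | slot10 (631.7,-36.4), slot20 (644.8,58.7), slot25 (652.4,113.6) |
| Heights by triangulation | lands 26, bar10 top 49 (expected 24 and 48) |

bar10 comes first, out of the widest slot.

```bash
python3 - <<'E'
from rig import robot
from v import *
s=robot.sense(); print(s["ee_pos"],s["joint_pos"][6])
print(go(s,[654.3,114.2,85],-.155-np.pi/2))
E
```

```text
[556.91891862 121.01489034 160.94019902] -2.0047711063459035
[97.3  7.1 76.  -0.  -0.   9. ]
```

>>> move_arm(increments=[[0.6,35,3,0,0,0,5],[0.7,75,6,10,0,0,9],[0.7,97,7,50,0,0,9],[0.7,97,7,76,0,0,9],[0.7,97,7,76,0,0,9],[0.7,97,7,76,0,0,9],[0.7,97,7,76,0,0,9],[0.7,97,7,76,0,0,9]])

```text
time: 4.52
ee_pos: [654.9, 113.0, 87.1]
tcp_rot: [-3.131, 0.246, -0.005]
contact_force: [-0.2, 0.5, 0.1]
opening: 43.9
grip_force: 0.0
```

```bash
python3 - <<'E'
from rig import robot
from v import *
s=robot.sense(); print(s["ee_pos"],s["opening"],s["joint_velocities"].round(3))
print(go(s,[654.3,114.2,38],-.155-np.pi/2))
E
```

```text
[654.86530087 112.96617742  87.060214  ] 43.90295463500223 [-0.002 -0.001  0.002  0.001  0.001 -0.006 -0.003]
[-0.9 -1.1 49.1 -0.1 -0.2 -0.1]
```

>>> move_arm(increments=[[0.7,-1,-1,15,0,0,0],[0.7,-1,-1,30,0,0,0],[0.7,-1,-1,45,0,0,0],[0.7,-1,-1,48,0,0,0],[0.7,-1,-1,48,0,0,0],[0.7,-1,-1,48,0,0,0]])

```text
time: 5.02
ee_pos: [653.2, 114.0, 36.2]
tcp_rot: [3.132, -0.246, -0.001]
contact_force: [0.1, -0.4, 0.1]
opening: 28.2
grip_force: 0.0
```

>>> move_arm(increments=[[1,0,0,0,0,0,0],[1,0,0,0,0,0,0],[1,0,0,0,0,0,0],[1,0,0,0,0,0,0],[1,0,0,0,0,0,0]], newtons=40)

```text
time: 5.43
ee_pos: [653.4, 114.1, 36.5]
tcp_rot: [-3.132, 0.246, -0.0]
contact_force: [-0.3, -0.4, 2.0]
opening: 9.4
grip_force: 40.0
```

>>> move_arm(increments=[[1,0,0,-15,0,0,0],[1,0,0,-40,0,0,0],[1,0,0,-60,0,0,0],[1,0,0,-60,0,0,0],[1,0,0,-60,0,0,0]])

```text
time: 5.85
ee_pos: [653.8, 114.0, 97.8]
tcp_rot: [-3.132, 0.246, -0.003]
contact_force: [-1.0, -1.0, -4.5]
opening: 10.0
grip_force: 40.0
```

```bash
python3 - <<'E'
from rig import robot
from v import *
s=robot.sense(); print(s["ee_pos"],s["opening"],s["grip_force"],s["contact_force"])
m=robot.camera_model("wrist");im=robot.snapshot("wrist"); cv2.imwrite("pics/g1.png",im)
import pickle; pickle.dump((m,im),open("g1.p","wb"))
print(go(s,[631.7,-36.4,105],-.137-np.pi/2))
E
```

```text
[653.8401285  114.02160616  97.79170166] 10.032992387747838 39.99495327472687 [-1.03852845 -1.03708884 -4.49098561]
[ 1.70e+00  1.52e+02 -7.30e+00 -0.00e+00 -1.00e-01 -1.20e+00]
```

View pics/g1.png

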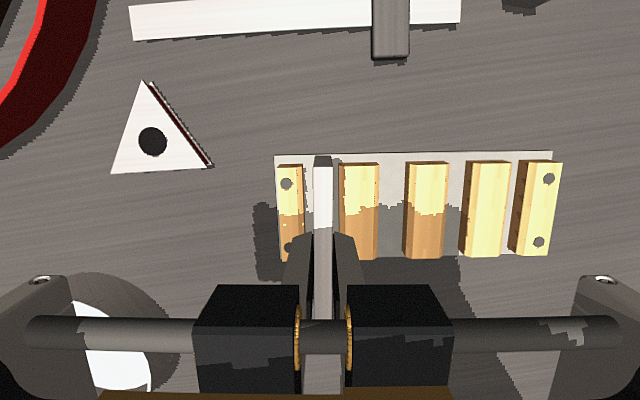

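The thin bar is held squarely at about (322,200) in the wrist view, opening 10 mm. Now it goes over slot10.

>>> move_arm(increments=[[1,2,38,-5,0,0,-1.2],[1,2,76,-5,0,0,-1.2],[1,2,114,-5,0,0,-1.2],[1,2,152,-5,0,0,-1.2],[1,2,152,-5,0,0,-1.2],[1,2,152,-5,0,0,-1.2],[1,2,152,-5,0,0,-1.2]])

```text
time: 6.48
ee_pos: [631.0, -36.1, 100.5]
tcp_rot: [-3.134, 0.214, 0.002]
contact_force: [-0.0, 0.2, -2.4]
opening: 9.8
grip_force: 40.0
```

```bash
python3 - <<'E'
from rig import robot
from v import *
s=robot.sense(); print(s["ee_pos"],s["contact_force"])
m=robot.camera_model("wrist");im=robot.snapshot("wrist"); cv2.imwrite("pics/g2.png",cv2.resize(im[120:290,180:440],None,fx=3,fy=3,interpolation=cv2.INTER_CUBIC))
import pickle; pickle.dump((m,im),open("g2.p","wb"))
print(go(s,[631.7,-36.4,36.5],-.137-np.pi/2))
E
```

```text
[631.00702024 -36.12634105 100.4877458 ] [-0.03189383  0.21655773 -2.44614978]
[ 0.8  0.2 64.  -0.   0.1  0. ]
```

View pics/g2.png

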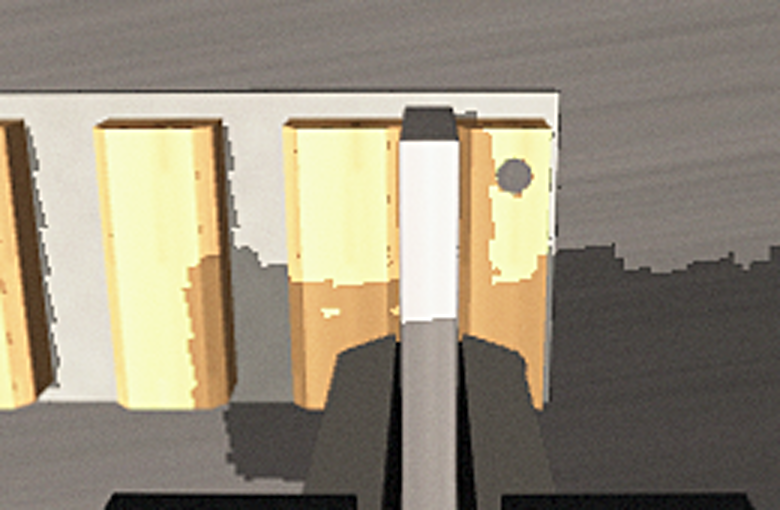

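The bar stands centred over slot10, with a similar strip of chamfer visible on either side (388–400 and 458–470 in the crop). I'll insert it.

>>> move_arm(increments=[[1,0.5,0,20,0,0,0],[1,0.5,0,35,0,0,0],[1,0.5,0,45,0,0,0],[1,0.5,0,54,0,0,0],[1,0.5,0,60,0,0,0],[1,0.5,0,62.5,0,0,0],[1,0.5,0,62.5,0,0,0]])

```text
time: 7.12
ee_pos: [632.0, -36.2, 38.6]
tcp_rot: [-3.134, 0.213, 0.001]
contact_force: [0.1, -0.4, -3.3]
opening: 9.5
grip_force: 40.0
```

>>> move_arm(increments=[[1,0,0,0.5,0,0,0],[1,0,0,0.5,0,0,0]])

```text
time: 7.28
ee_pos: [632.4, -36.5, 39.0]
tcp_rot: [-3.134, 0.214, -0.001]
contact_force: [-0.0, 0.6, -3.9]
opening: 9.9
grip_force: 40.0
```

>>> move_arm(increments=[[1,0,0,1,0,0,0],[1,0,0,1.5,0,0,0],[0.9,0,0,1.5,0,0,0],[0.75,0,0,1.5,0,0,0],[0.7,0,0,1.5,0,0,0],[0.7,0,0,1.5,0,0,0],[0.7,0,0,1.5,0,0,0]])

```text
time: 7.87
ee_pos: [632.2, -36.5, 37.1]
tcp_rot: [-3.134, 0.213, -0.0]
contact_force: [0.4, 0.0, 1.1]
opening: 28.4
grip_force: 0.0
```

>>> move_arm(increments=[[0.7,0,0,-30,0,0,0],[0.7,0,0,-65,0,0,0],[0.6,-20,0,-100,0,0,0],[0.6,-60,0,-110,0,0,0],[0.6,-80,0,-110,0,0,0],[0.6,-80,0,-110,0,0,0],[0.6,-80,0,-110,0,0,0]])

```text
time: 8.45
ee_pos: [552.7, -25.8, 147.6]
tcp_rot: [3.134, -0.213, 0.002]
contact_force: [0.2, 0.2, -0.5]
opening: 37.5
grip_force: 0.0
```

```bash
python3 - <<'E'
from rig import robot
from meas import *
s=robot.sense(); print(s["ee_pos"],s["joint_pos"][6])
m=robot.camera_model("wrist");im=robot.snapshot("wrist"); cv2.imwrite("pics/g3.png",im)
import pickle; pickle.dump((m,im),open("g3.p","wb"))
u=proj(m,[[631.7,-36.4,48],[459,75.4,42]]);print(u)
x,y=u[0].astype(int); M=np.zeros(im.shape[:2],bool); M[y-60:y+60,x-10:x+10]=(im[y-60:y+60,x-10:x+10].min(2)>212)
for c in comps(im,M,100): print(rect(m,c,48))
print(go(s,[459,75.4,120],1.44-np.pi/2),go(s,[459,75.4,120],1.44+np.pi/2))
E
```

```text
[552.65918255 -25.79043309 147.64097782] -1.8685701864783835
[[321.90394277 107.17963162]
 [230.88331596 310.17697725]]
[ 6.29524414e+02 -3.73967705e+01  9.08012314e+01  9.01744556e+00
 -1.36856653e-01]
[-1.065e+02 -8.760e+01  2.750e+01 -0.000e+00 -1.000e-01  8.970e+01] [-1.065e+02 -8.760e+01  2.750e+01 -0.000e+00 -1.000e-01  8.970e+01]
```

bar10 stands in slot10 (yaw -0.137, visible in the new picture at its expected place). Next is bar25, turning the other way because joint 7 is already at -1.87.

>>> move_arm(increments=[[0.45,-21,-18,0,0,0,-7],[0.45,-42,-36,0,0,0,-14],[0.45,-63,-54,0,0,0,-21],[0.45,-84,-70,0,0,0,-28],[0.45,-106,-88,0,0,0,-35],[0.45,-106,-88,0,0,0,-42],[0.45,-106,-88,0,0,0,-49],[0.45,-106,-88,0,0,0,-56],[0.45,-106,-88,0,0,0,-63],[0.45,-106,-88,0,0,0,-70]])

```text
time: 9.33
ee_pos: [460.7, 76.2, 146.7]
tcp_rot: [-2.684, -1.63, -0.001]
contact_force: [0.1, -0.0, -0.1]
opening: 51.7
grip_force: 0.0
```

>>> move_arm(increments=[[0.45,0,0,0,0,0,-7],[0.45,0,0,0,0,0,-14],[0.45,0,0,0,0,0,-20.3],[0.45,0,0,10,0,0,-20.3],[0.45,0,0,10,0,0,-20.3],[0.45,0,0,10,0,0,-20.3]])

```text
time: 9.83
ee_pos: [459.6, 76.0, 136.1]
tcp_rot: [-2.365, -2.066, 0.001]
contact_force: [-0.6, -0.1, -0.2]
opening: 51.8
grip_force: 0.0
```

```bash
python3 - <<'E'
from rig import robot
from meas import *
s=robot.sense(); print(s["ee_pos"],s["joint_pos"][6],s["opening"])
print(go(s,[459,75.4,31],1.44-np.pi/2))
E
```

```text
[459.64533541  75.96682419 136.05799463] -0.6171284665611737 51.76559845067298
[-7.000e-01 -4.000e-01  1.051e+02 -1.000e-01 -0.000e+00 -2.000e-01]
```

>>> move_arm(increments=[[0.45,-0.5,-0.5,35,0,0,0],[0.45,-0.5,-0.5,70,0,0,0],[0.45,-0.5,-0.5,95,0,0,0],[0.45,-0.5,-0.5,104.5,0,0,0],[0.45,-0.5,-0.5,104.5,0,0,0],[0.45,-0.5,-0.5,104.5,0,0,0]])

```text
time: 10.33
ee_pos: [459.5, 75.9, 33.0]
tcp_rot: [-2.362, -2.07, -0.0]
contact_force: [-0.0, -0.1, 0.3]
opening: 51.5
grip_force: 0.0
```

>>> move_arm(increments=[[1,0,0,0,0,0,0],[1,0,0,0,0,0,0],[1,0,0,0,0,0,0],[1,0,0,0,0,0,0],[1,0,0,0,0,0,0],[1,0,0,0,0,0,0]], newtons=60)

```text
time: 10.83
ee_pos: [459.6, 75.3, 33.0]
tcp_rot: [2.362, 2.071, 0.001]
contact_force: [0.3, -1.5, 9.1]
opening: 24.5
grip_force: 60.0
```

>>> move_arm(increments=[[1,0,0,-15,0,0,0],[1,0,0,-40,0,0,0],[1,0,0,-75,0,0,0],[1,0,0,-75,0,0,0],[1,0,0,-75,0,0,0]])

```text
time: 11.25
ee_pos: [459.6, 75.1, 108.2]
tcp_rot: [2.361, 2.069, 0.002]
contact_force: [-0.5, -0.2, -7.4]
opening: 24.5
grip_force: 60.0
```

```bash
python3 - <<'E'
from rig import robot
from meas import *
s=robot.sense(); print(s["ee_pos"],s["joint_pos"][6],s["opening"])
print(go(s,[652.4,113.6,106],-.137-np.pi/2))
E
```

```text
[459.63635005  75.07125001 108.21189772] -0.6603799276938257 24.460787026222803
[ 6.35e+01  1.86e+02  2.60e+00  1.00e-01  1.00e-01 -8.97e+01]
```

>>> move_arm(increments=[[1,10,25,2,0,0,-7],[1,20,50,2,0,0,-14],[1,30,80,2,0,0,-21],[1,40,110,2,0,0,-28],[1,50,140,2,0,0,-35],[1,58,165,2,0,0,-42],[1,63.5,186,2,0,0,-49],[1,63.5,186,2,0,0,-56],[1,63.5,186,2,0,0,-63],[1,63.5,186,2,0,0,-70]])

```text
time: 12.08
ee_pos: [650.8, 114.2, 102.4]
tcp_rot: [-0.736, -3.051, 0.002]
contact_force: [-0.8, 0.2, -7.9]
opening: 24.7
grip_force: 60.0
```

>>> move_arm(increments=[[1,0,0,0,0,0,-7],[1,0,0,0,0,0,-14],[1,0,0,0,0,0,-19.7],[1,0,0,0,0,0,-19.7],[1,0,0,0,0,0,-19.7],[1,0,0,0,0,0,-19.7]])

```text
time: 12.58
ee_pos: [651.3, 114.1, 104.2]
tcp_rot: [-0.219, -3.132, 0.0]
contact_force: [0.2, -0.2, -7.2]
opening: 24.6
grip_force: 60.0
```

```bash
python3 - <<'E'
from rig import robot
from v import *
s=robot.sense(); print(s["ee_pos"],s["contact_force"],s["joint_pos"][6])
m=robot.camera_model("wrist");im=robot.snapshot("wrist"); cv2.imwrite("pics/g4.png",cv2.resize(im[120:290,180:440],None,fx=2.5,fy=2.5,interpolation=cv2.INTER_CUBIC))
print(go(s,[652.4,113.6,39],-.137-np.pi/2))
E
```

```text
[651.34295431 114.10566609 104.16698309] [ 0.19457961 -0.17619542 -7.23633713] 0.7119651969796252
[-1.2 -0.3 65.2 -0.  -0.1 -0.1]
```

View pics/g4.png

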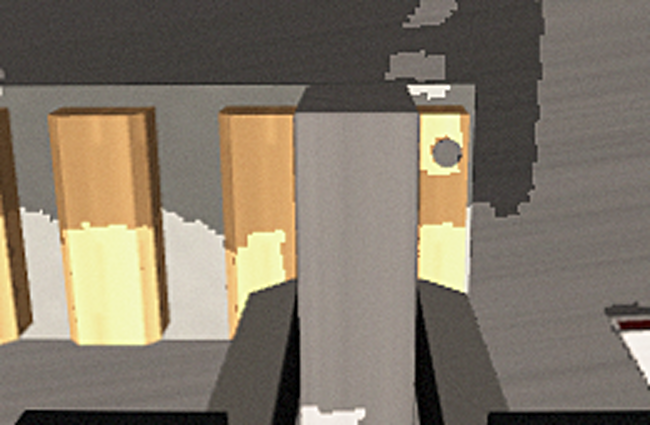

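bar25 hangs over slot25 in line with it. I'll insert it.

>>> move_arm(increments=[[1,-1,-0.3,20,0,0,0],[1,-1,-0.3,35,0,0,0],[1,-1,-0.3,45,0,0,0],[1,-1,-0.3,54,0,0,0],[1,-1,-0.3,60,0,0,0],[1,-1,-0.3,63,0,0,0],[1,-1,-0.3,64.5,0,0,0],[1,-1,-0.3,64.5,0,0,0]])

```text
time: 13.3
ee_pos: [652.7, 114.4, 40.7]
tcp_rot: [-0.213, -3.134, -0.002]
contact_force: [1.2, 6.3, -10.1]
opening: 24.4
grip_force: 59.7
```

>>> move_arm(increments=[[1,0,0.5,1,0,0,0],[1,0,0.5,2,0,0,0],[1,0,0.5,2,0,0,0]])

```text
time: 13.55
ee_pos: [653.0, 114.5, 39.0]
tcp_rot: [0.213, 3.134, 0.001]
contact_force: [1.2, 4.3, -7.2]
opening: 24.1
grip_force: 59.8
```

>>> move_arm(increments=[[0.9,0,0,0.5,0,0,0],[0.6,0,0,0.5,0,0,0],[0.55,0,0,0.5,0,0,0],[0.55,0,0,0.5,0,0,0],[0.55,0,0,0.5,0,0,0],[0.55,0,0,0.5,0,0,0]])

```text
time: 14.05
ee_pos: [653.0, 114.0, 38.5]
tcp_rot: [0.214, 3.134, -0.0]
contact_force: [0.5, -0.3, 0.2]
opening: 42.2
grip_force: 0.0
```

>>> move_arm(increments=[[0.55,0,0,-30,0,0,0],[0.55,0,0,-65,0,0,0],[0.55,20,0,-100,0,0,0],[0.55,20,0,-110,0,0,0],[0.55,20,0,-110,0,0,0],[0.55,20,0,-110,0,0,0]])

```text
time: 14.55
ee_pos: [633.3, 116.5, 148.5]
tcp_rot: [0.214, 3.133, -0.001]
contact_force: [-1.0, -0.3, -0.1]
opening: 42.3
grip_force: 0.0
```

```bash
python3 - <<'E'
from rig import robot
from meas import *
s=robot.sense(); print(s["ee_pos"],s["joint_pos"][6],s["opening"])
for n in("top","side"):
    m=robot.camera_model(n);im=robot.snapshot(n);pickle.dump((m,im),open(n+"1.p","wb"))
    if n=="side": cv2.imwrite("pics/side1.png",cv2.resize(im[160:400,220:460],None,fx=2.5,fy=2.5,interpolation=cv2.INTER_CUBIC))
print(go(s,[620,-244,130],1.42-np.pi/2))
E
```

```text
[633.33882451 116.46811735 148.5474097 ] 0.7239494545193381 42.330185396629375
[-3.580e+01 -3.589e+02  1.870e+01 -1.000e-01  0.000e+00 -8.920e+01]
```

View pics/side1.png

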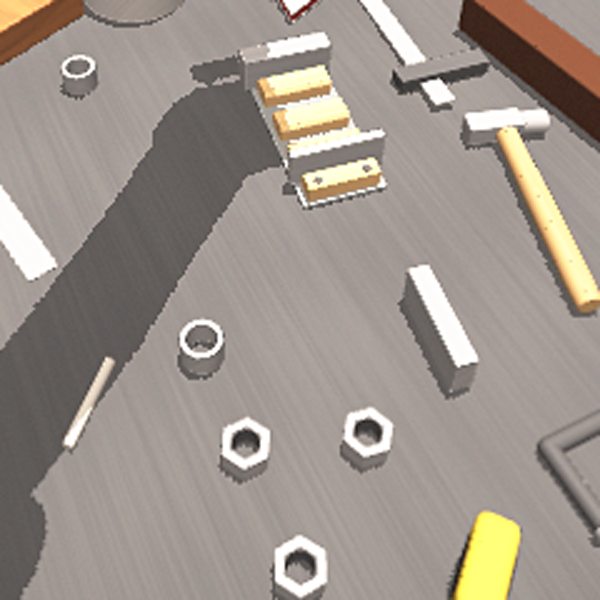

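bar10 and bar25 are seated in their slots. Bar20 is still at crop (440,330) and the nuts and sockets haven't moved. Next is bar20, turning +90.8°.

>>> move_arm(increments=[[0.45,-4,-36,2,0,0,7],[0.45,-8,-72,4,0,0,14],[0.45,-12,-108,6,0,0,21],[0.45,-16,-144,8,0,0,28],[0.45,-20,-180,10,0,0,35],[0.45,-24,-216,12,0,0,42],[0.45,-28,-252,14,0,0,49],[0.45,-32,-288,16,0,0,56],[0.45,-36,-324,18,0,0,63],[0.45,-36,-359,18,0,0,70]])

```text
time: 15.48
ee_pos: [619.3, -245.8, 128.5]
tcp_rot: [-1.979, -2.437, 0.001]
contact_force: [1.1, 0.7, -1.2]
opening: 51.6
grip_force: 0.0
```

>>> move_arm(increments=[[0.5,0,0,0,0,0,7],[0.5,0,0,0,0,0,14],[0.5,0,0,0,0,0,20.8],[0.5,0,0,0,0,0,20.8],[0.5,0,0,0,0,0,20.8],[0.5,0,0,0,0,0,20.8]])

```text
time: 15.98
ee_pos: [619.9, -243.4, 129.6]
tcp_rot: [-2.376, -2.053, 0.001]
contact_force: [-0.1, 0.6, -0.2]
opening: 46.9
grip_force: 0.0
```

```bash
python3 - <<'E'
from rig import robot
from meas import *
s=robot.sense(); print(s["ee_pos"],s["joint_pos"][6],s["opening"])
print(go(s,[620,-244,32],1.42-np.pi/2))
E
```

```text
[ 619.86908934 -243.43147703  129.6297233 ] -0.12385185580860705 46.91931574453612
[-0.6  0.3 97.6 -0.1 -0.   0.3]
```

>>> move_arm(increments=[[0.5,-0.5,0.3,35,0,0,0],[0.5,-0.5,0.3,70,0,0,0],[0.5,-0.5,0.3,90,0,0,0],[0.5,-0.5,0.3,97,0,0,0],[0.5,-0.5,0.3,97,0,0,0],[0.5,-0.5,0.3,97,0,0,0]])

```text
time: 16.48
ee_pos: [620.8, -244.1, 34.2]
tcp_rot: [2.38, 2.05, 0.001]
contact_force: [1.0, 0.2, 0.8]
opening: 46.9
grip_force: 0.0
```

>>> move_arm(increments=[[1,0,0,0,0,0,0],[1,0,0,0,0,0,0],[1,0,0,0,0,0,0],[1,0,0,0,0,0,0],[1,0,0,0,0,0,0],[1,0,0,0,0,0,0]], newtons=60)

```text
time: 16.98
ee_pos: [620.6, -244.3, 34.0]
tcp_rot: [2.381, 2.048, 0.0]
contact_force: [-0.4, -0.7, 6.5]
opening: 19.3
grip_force: 60.0
```

>>> move_arm(increments=[[1,0,0,-15,0,0,0],[1,0,0,-40,0,0,0],[1,0,0,-75,0,0,0],[1,0,0,-85,0,0,0],[1,0,0,-85,0,0,0]])

```text
time: 17.4
ee_pos: [621.5, -244.5, 121.5]
tcp_rot: [2.379, 2.046, 0.003]
contact_force: [0.8, 0.1, -6.7]
opening: 19.8
grip_force: 60.0
```

```bash
python3 - <<'E'
from rig import robot
from meas import *
s=robot.sense(); print(s["ee_pos"],s["joint_pos"][6],s["opening"])
print(go(s,[645,58.9,116],-.137-np.pi/2))
E
```

```text
[ 621.50196561 -244.45779259  121.52070819] -0.13310587832614415 19.79202533684571
[ 3.035e+02 -2.210e+01  5.100e+00  2.000e-01 -1.000e-01  8.930e+01]
```

>>> move_arm(increments=[[1,38,-3,0,0,0,-7],[1,76,-6,3,0,0,-14],[1,114,-9,5,0,0,-21],[1,152,-12,5,0,0,-28],[1,190,-15,5,0,0,-35],[1,228,-18,5,0,0,-42],[1,266,-20,5,0,0,-49],[1,303.5,-22,5,0,0,-56],[1,303.5,-22,5,0,0,-63],[1,303.5,-22,5,0,0,-70]])

```text
time: 18.23
ee_pos: [642.6, 62.5, 111.7]
tcp_rot: [-0.759, -3.046, -0.001]
contact_force: [0.6, -1.6, -6.9]
opening: 19.4
grip_force: 60.0
```

>>> move_arm(increments=[[1,0,0,0,0,0,-7],[1,0,0,0,0,0,-14],[1,0,0,0,0,0,-20.7],[1,0,0,0,0,0,-20.7],[1,0,0,0,0,0,-20.7],[1,0,0,0,0,0,-20.7]])

```text
time: 18.73
ee_pos: [643.4, 59.1, 112.5]
tcp_rot: [-0.223, -3.132, -0.0]
contact_force: [0.1, 1.1, -6.3]
opening: 19.6
grip_force: 60.0
```

```bash
python3 - <<'E'
from rig import robot
from v import *
s=robot.sense(); print(s["ee_pos"],s["contact_force"],s["joint_pos"][6])
m=robot.camera_model("wrist");im=robot.snapshot("wrist"); cv2.imwrite("pics/g5.png",cv2.resize(im[120:290,180:440],None,fx=2.5,fy=2.5,interpolation=cv2.INTER_CUBIC))
print(go(s,[645,59.2,40],-.137-np.pi/2))
E
```

```text
[643.41727348  59.12009605 112.5090348 ] [ 0.12548385  1.09126263 -6.33393405] 0.7818588203579961
[-1.6  0.3 72.5 -0.  -0.1 -0.3]
```

View pics/g5.png

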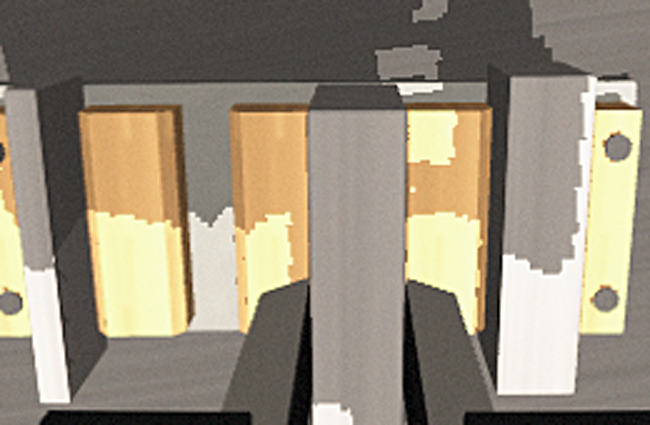

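bar20 hangs over slot20, with bar25 at right and bar10 at left both clear of it. I'll insert it.

>>> move_arm(increments=[[1,-1.5,0.3,25,0,0,-0.3],[1,-1.5,0.3,42,0,0,-0.3],[1,-1.5,0.3,54,0,0,-0.3],[1,-1.5,0.3,62,0,0,-0.3],[1,-1.5,0.3,68,0,0,-0.3],[1,-1.5,0.3,71,0,0,-0.3],[1,-1.5,0.3,72,0,0,-0.3],[1,-1.5,0.3,72,0,0,-0.3]])

```text
time: 19.45
ee_pos: [645.6, 59.4, 41.7]
tcp_rot: [0.208, 3.134, 0.0]
contact_force: [0.8, -0.2, -7.6]
opening: 19.5
grip_force: 60.0
```

>>> move_arm(increments=[[1,0,0,0.5,0,0,0],[1,0,0,0.5,0,0,0]])

```text
time: 19.62
ee_pos: [645.6, 59.4, 41.4]
tcp_rot: [0.208, 3.134, 0.0]
contact_force: [-0.5, -0.4, -6.0]
opening: 19.8
grip_force: 60.0
```

>>> move_arm(increments=[[1,0,0,1,0,0,0],[0.9,0,0,1.5,0,0,0],[0.7,0,0,1.5,0,0,0],[0.66,0,0,1.5,0,0,0],[0.66,0,0,1.5,0,0,0],[0.66,0,0,1.5,0,0,0],[0.66,0,0,1.5,0,0,0]])

```text
time: 20.2
ee_pos: [645.5, 59.4, 39.5]
tcp_rot: [0.208, 3.135, 0.0]
contact_force: [1.0, 0.4, -0.5]
opening: 31.8
grip_force: 0.0
```

>>> move_arm(increments=[[0.66,0,0,-30,0,0,0],[0.66,0,0,-65,0,0,0],[0.5,20,-10,-100,0,0,0],[0.4,45,-40,-110,0,0,0],[0.4,60,-80,-110,0,0,0],[0.4,80,-110,-110,0,0,0],[0.4,80,-110,-110,0,0,0]])

```text
time: 20.78
ee_pos: [548.3, -46.0, 148.8]
tcp_rot: [-0.219, -3.132, 0.006]
contact_force: [0.6, 0.6, 0.3]
opening: 56.3
grip_force: 0.0
```

```bash
cat > ring.py <<'E'
from meas import *
from rig import robot
def hexfit(m,im,X,z,thr=175,r=30,rg=None):
    u=proj(m,[[X[0],X[1],z]])[0].astype(int); M=np.zeros(im.shape[:2],bool); h,w=M.shape
    sl=(slice(max(u[1]-r,0),min(u[1]+r,h)),slice(max(u[0]-r,0),min(u[0]+r,w))); M[sl]=im[sl].min(2)>thr
    c=max(comps(im,M,5),key=cv2.contourArea if 0 else len); return px(c),rect(m,c,z)
E
python3 - <<'E'
from ring import *
np.set_printoptions(suppress=True,precision=2)
s=robot.sense(); print(s["ee_pos"],s["joint_pos"][6])
T={n:(robot.camera_model(n),robot.snapshot(n)) for n in("top","side")}
m3=W["w3"][0]
print("tin rim",plane(m3,[(127,97),(256,97),(191,28),(191,162)],45))
print("box",plane(m3,[(117,216),(268,268),(222,166)],45))
for n,X,z in(("nut1",(516.8,-300.7),21),("nut2",(426,-267.3),21),("nut3",(422.3,-366.9),21),("s1",(429.5,-170.3),28),("s2",(441,204),28)):
    o=[]
    for k,r in(("top",9),("side",16)):
        m,im=T[k]
        try: p,q=hexfit(m,im,X,z,165,r); o.append((m,p)); print(n,k,q[:4])
        except Exception as e: print(n,k,e)
    if len(o)>1: print("   tri",tri(o))
print(go(s,[516.8,-300.7,100],1.42))
E
```

```text
[548.33 -46.   148.79] 0.9515649896359877
tin rim [[559.45 410.17  45.  ]
 [557.99 274.58  45.  ]
 [624.44 336.26  45.  ]
 [490.81 348.78  45.  ]]
box [[428.91 441.96  45.  ]
 [364.79 270.42  45.  ]
 [486.35 315.15  45.  ]]
nut1 top max() iterable argument is empty
nut1 side [ 517.82 -301.19   40.08   37.08]
nut2 top max() iterable argument is empty
nut2 side [ 427.91 -268.41   40.51   35.42]
nut3 top max() iterable argument is empty
nut3 side [ 424.9  -367.15   40.47   35.91]
s1 top max() iterable argument is empty
s1 side [ 434.97 -180.14   35.94   17.57]
s2 top max() iterable argument is empty
s2 side [452.79 205.13  32.43  13.15]
[  -4.4 -256.4   49.8   -0.2   -0.1    0.6]
```

bar20 is in. The tin centre is ≈ (558,342) with a measured rim diameter of about 135 mm, and the box centre is ≈ (397,357) with a diagonal of 183 mm. The nuts agree between the wrist and side cameras at z=21. Going for nut1.

>>> move_arm(increments=[[0.4,-4,-40,0,0,0,0],[0.4,-4,-80,5,0,0,0],[0.4,-4,-120,15,0,0,0],[0.4,-4,-160,25,0,0,0],[0.4,-4,-200,35,0,0,0],[0.4,-4,-240,45,0,0,0],[0.4,-4,-256,60,0,0,0.5],[0.4,-4,-256,75,0,0,0.5],[0.4,-4,-256,75,0,0,0.5],[0.4,-4,-256,75,0,0,0.5]])

```text
time: 21.72
ee_pos: [522.5, -291.0, 74.1]
tcp_rot: [-0.217, -3.134, -0.003]
contact_force: [0.6, 0.6, 1.1]
opening: 56.5
grip_force: 0.0
```

```bash
python3 - <<'E'
from ring import *
s=robot.sense(); print(s["ee_pos"],s["joint_pos"][6])
print(go(s,[517,-300.8,14],1.42))
E
```

```text
[ 522.4520577  -290.95599597   74.12156061] 1.3248510107841343
[  4.  -10.6  60.1   0.1  -0.    0.7]
```

>>> move_arm(increments=[[0.4,4,-10.5,15,0,0,0.7],[0.4,4,-10.5,30,0,0,0.7],[0.4,4,-10.5,30,0,0,0.7],[0.4,4,-10.5,30,0,0,0.7]])

```text
time: 22.05
ee_pos: [516.1, -302.3, 43.8]
tcp_rot: [-0.239, -3.131, -0.001]
contact_force: [0.0, 0.9, 1.1]
opening: 56.5
grip_force: 0.0
```

```bash
python3 - <<'E'
from ring import *
s=robot.sense(); print(s["ee_pos"],s["joint_velocities"].round(3))
print(go(s,[517,-300.8,14],1.42))
E
```

```text
[ 516.11317148 -302.34102271   43.79407588] [ 0.007 -0.019 -0.019 -0.012 -0.008  0.011  0.006]
[-0.7  1.6 29.8  0.  -0.1 -0.1]
```

>>> move_arm(increments=[[0.4,-0.5,1.5,20,0,0,0],[0.4,-0.5,1.5,29,0,0,0],[0.4,-0.5,1.5,29,0,0,0],[1,-0.5,1.5,29,0,0,0],[1,-0.5,1.5,29,0,0,0],[1,-0.5,1.5,29,0,0,0],[1,-0.5,1.5,29,0,0,0],[1,-0.5,1.5,29,0,0,0]], newtons=30)

```text
time: 22.72
ee_pos: [517.4, -301.8, 16.1]
tcp_rot: [0.241, 3.132, -0.0]
contact_force: [-0.9, 1.5, 6.8]
opening: 35.7
grip_force: 30.0
```

>>> move_arm(increments=[[1,0,0,-15,0,0,0],[1,0,0,-40,0,0,0],[1,0,0,-75,0,0,0],[1,0,0,-90,0,0,0],[1,0,0,-90,0,0,0],[1,0,0,-90,0,0,0]])

```text
time: 23.22
ee_pos: [517.0, -302.3, 106.2]
tcp_rot: [0.241, 3.131, -0.002]
contact_force: [0.7, -1.1, -2.0]
opening: 35.7
grip_force: 30.0
```

```bash
python3 - <<'E'
from ring import *
s=robot.sense(); print(s["ee_pos"],s["opening"])
print(go(s,[558-20,342-24,100],1.42))
E
```

```text
[ 516.96814724 -302.34918924  106.22554429] 35.70077389462838
[ 7.430e+01  6.162e+02  5.400e+00 -1.000e-01  1.000e-01 -2.000e-01]
```

>>> move_arm(increments=[[1,9,41,5,0,0,0],[1,18,82,5,0,0,0],[1,27,123,5,0,0,0],[1,36,164,5,0,0,0],[1,45,205,5,0,0,0],[1,53,246,5,0,0,0],[1,61,287,5,0,0,0],[1,67,328,5,0,0,0],[1,71,369,5,0,0,0],[1,74,410,5,0,0,0]])

```text
time: 24.05
ee_pos: [505.4, 115.3, 99.5]
tcp_rot: [-0.241, -3.131, 0.001]
contact_force: [1.8, -0.3, -1.5]
opening: 35.5
grip_force: 30.0
```

>>> move_arm(increments=[[1,5,41,0,0,0,0],[1,8,82,0,0,0,0],[1,8,123,0,0,0,0],[1,8,164,0,0,0,0],[1,8,205,0,0,0,0],[1,8,220,0,0,0,0],[1,8,220,0,0,0,0],[1,8,220,0,0,0,0]])

```text
time: 24.72
ee_pos: [531.2, 333.0, 99.0]
tcp_rot: [-0.238, -3.131, 0.001]
contact_force: [0.2, -1.7, -0.7]
opening: 36.0
grip_force: 30.0
```

```bash
python3 - <<'E'
from ring import *
s=robot.sense(); print(s["ee_pos"],s["opening"])
print(go(s,[532,334,24],1.42))
E
```

```text
[531.19648064 332.95007187  99.02858499] 36.04827467981022
[-0.8  1.2 75.  -0.1 -0.1 -0.1]
```

>>> move_arm(increments=[[1,0,1,35,0,0,0],[1,0,1,65,0,0,0],[1,0,1,74,0,0,0],[0.8,0,1,74,0,0,0],[0.47,0,1,74,0,0,0],[0.47,0,1,74,0,0,0],[0.47,0,1,74,0,0,0],[0.47,0,1,45,0,0,0],[0.47,0,1,10,0,0,0],[0.47,0,1,0,0,0,0]])

```text
time: 25.55
ee_pos: [533.5, 335.1, 105.9]
tcp_rot: [0.24, 3.128, 0.005]
contact_force: [0.2, 0.2, 1.4]
opening: 49.9
grip_force: 0.0
```

>>> move_arm(increments=[[0.4,1,-41,0,0,0,0],[0.4,2,-82,0,0,0,0],[0.4,3,-123,0,0,0,-3],[0.4,4,-164,0,0,0,-5],[0.4,6,-205,0,0,0,-9],[0.4,8,-246,0,0,0,-9],[0.4,9,-287,0,0,0,-9],[0.4,11,-328,0,0,0,-9],[0.4,13,-369,0,0,0,-9],[0.4,15,-410,0,0,0,-9]])

```text
time: 26.38
ee_pos: [454.4, -71.5, 101.3]
tcp_rot: [-0.006, 3.14, -0.002]
contact_force: [1.8, -0.4, 0.4]
opening: 56.6
grip_force: 0.0
```

>>> move_arm(increments=[[0.4,27,-41,0,0,0,0],[0.4,30,-82,0,0,0,0],[0.4,30,-123,0,0,0,0],[0.4,30,-164,0,0,0,0],[0.4,30,-190,0,0,0,0],[0.4,30,-190,0,0,0,0],[0.4,30,-190,0,0,0,0],[0.4,30,-190,0,0,0,0]])

```text
time: 27.05
ee_pos: [425.7, -259.0, 100.9]
tcp_rot: [-0.006, 3.141, -0.001]
contact_force: [0.5, 0.9, -0.6]
opening: 56.6
grip_force: 0.0
```

```bash
python3 - <<'E'
from ring import *
np.set_printoptions(suppress=True,precision=2)
s=robot.sense(); print(s["ee_pos"],s["opening"],s["joint_pos"][6])
print(go(s,[426,-267.3,14],1.58))
m=robot.camera_model("side"); im=robot.snapshot("side"); cv2.imwrite("pics/side2.png",im)
for n,X,z in(("nut2",(426,-267.3),21),("nut3",(422.3,-366.9),21)):
    for t in (150,165):print(n,hexfit(m,im,X,z,t,18)[1])
E
```

```text
[ 425.72 -259.03  100.94] 56.62112186646651 1.4665413859609113
[-0.2 -8.2 86.9 -0.   0.  -0.3]
nut2 [ 430.74 -267.76   71.01   58.05    1.12]
nut2 [ 427.14 -269.37   35.29   34.3    -0.45]
nut3 [ 432.2  -365.62   49.75   47.64    1.11]
nut3 [ 432.21 -365.61   49.72   47.64    1.11]
```

>>> move_arm(increments=[[0.4,0,-8,35,0,0,0],[0.4,0,-8,65,0,0,0],[0.4,0,-8,86,0,0,0],[0.4,0,-8,86,0,0,0],[0.4,0,-8,86,0,0,0],[1,0,-8,86,0,0,0],[1,0,-8,86,0,0,0],[1,0,-8,86,0,0,0],[1,0,-8,86,0,0,0],[1,0,-8,86,0,0,0]])

```text
time: 27.93
ee_pos: [425.7, -267.3, 14.8]
tcp_rot: [-0.006, 3.141, -0.0]
contact_force: [-1.6, 0.9, 7.1]
opening: 35.7
grip_force: 30.0
```

>>> move_arm(increments=[[1,0,0,-15,0,0,0],[1,0,0,-40,0,0,0],[1,0,0,-75,0,0,0],[1,0,0,-90,0,0,0],[1,0,0,-90,0,0,0],[1,0,0,-90,0,0,0]])

```text
time: 28.43
ee_pos: [425.4, -268.0, 104.6]
tcp_rot: [-0.004, 3.141, -0.002]
contact_force: [-0.9, 0.0, -1.8]
opening: 35.8
grip_force: 30.0
```

```bash
python3 - <<'E'
from ring import *
np.set_printoptions(suppress=True,precision=2)
s=robot.sense(); print(s["ee_pos"],s["opening"],s["joint_pos"][6])
print(go(s,[584,334,100],1.42))
E
```

```text
[ 425.41 -268.05  104.58] 35.82938093800375 1.4873721801842184
[-160.3  601.6    3.9   -0.1    0.     8.8]
```

>>> move_arm(increments=[[1,-5,40,4,0,0,4],[1,-15,80,4,0,0,9],[1,-25,120,4,0,0,9],[1,-35,160,4,0,0,9],[1,-45,200,4,0,0,9],[1,-55,240,4,0,0,9],[1,-65,280,4,0,0,9],[1,-75,320,4,0,0,9],[1,-85,360,4,0,0,9],[1,-95,400,4,0,0,9]])

```text
time: 29.27
ee_pos: [518.6, 134.5, 98.9]
tcp_rot: [-0.241, -3.131, 0.001]
contact_force: [1.3, -0.4, -0.1]
opening: 35.7
grip_force: 30.0
```

>>> move_arm(increments=[[1,18,40,0,0,0,0],[1,5,80,0,0,0,0],[1,-5,120,0,0,0,0],[1,-20,160,0,0,0,0],[1,-33,195,0,0,0,0],[1,-35,210,0,0,0,0],[1,-35,210,0,0,0,0],[1,-35,210,0,0,0,0]])

```text
time: 29.93
ee_pos: [584.7, 335.6, 98.4]
tcp_rot: [-0.238, -3.13, 0.002]
contact_force: [-0.3, -0.0, -0.5]
opening: 35.9
grip_force: 30.0
```

```bash
python3 - <<'E'
from ring import *
s=robot.sense(); print(s["ee_pos"],s["opening"])
print(go(s,[584,334,25],1.42))
E
```

```text
[584.67429416 335.61343228  98.37087855] 35.919597263697284
[ 0.3 -1.6 73.4 -0.1 -0.1 -0.1]
```

>>> move_arm(increments=[[1,0,-1.5,35,0,0,0],[1,0,-1.5,65,0,0,0],[1,0,-1.5,73,0,0,0],[0.8,0,-1.5,73,0,0,0],[0.47,0,-1.5,73,0,0,0],[0.47,0,-1.5,73,0,0,0],[0.47,0,-1.5,73,0,0,0],[0.47,0,-1.5,45,0,0,0],[0.47,0,-1.5,10,0,0,0],[0.47,0,-1.5,0,0,0,0]])

```text
time: 30.77
ee_pos: [586.8, 335.1, 106.2]
tcp_rot: [0.24, 3.128, 0.006]
contact_force: [0.4, 0.4, 1.1]
opening: 49.9
grip_force: 0.0
```

>>> move_arm(increments=[[0.4,10,-40,0,0,0,0],[0.4,15,-82,0,0,0,-4],[0.4,15,-123,0,0,0,-8],[0.4,15,-164,0,0,0,-12.6],[0.4,15,-205,0,0,0,-12.6],[0.4,15,-246,0,0,0,-12.6],[0.4,15,-287,0,0,0,-12.6],[0.4,15,-328,0,0,0,-12.6],[0.4,15,-369,0,0,0,-12.6],[0.4,15,-410,0,0,0,-12.6]])

```text
time: 31.6
ee_pos: [507.8, -71.5, 101.4]
tcp_rot: [-0.104, 3.138, -0.002]
contact_force: [1.4, -1.0, 0.1]
opening: 56.5
grip_force: 0.0
```

>>> move_arm(increments=[[0.4,14,-38,0,0,0,0],[0.4,28,-76,0,0,0,0],[0.4,42,-114,0,0,0,0],[0.4,56,-152,0,0,0,0],[0.4,70,-190,0,0,0,0],[0.4,84,-228,0,0,0,0],[0.4,98,-266,0,0,0,0],[0.4,106,-292,0,0,0,0],[0.4,106,-292,0,0,0,0],[0.4,106,-292,0,0,0,0]])

```text
time: 32.43
ee_pos: [421.3, -369.2, 101.0]
tcp_rot: [-0.1, 3.139, -0.001]
contact_force: [0.6, 1.6, 0.7]
opening: 56.3
grip_force: 0.0
```

```bash
python3 - <<'E'
from ring import *
np.set_printoptions(suppress=True,precision=2)
m=robot.camera_model("side"); im=robot.snapshot("side"); cv2.imwrite("pics/side3.png",im[200:,220:400])
for n,X,z in(("nut3",(422.3,-366.9),21),("s1",(429.5,-170.3),28)):
    for t in (180,195):print(n,hexfit(m,im,X,z,t,18)[1])
s=robot.sense(); print(s["ee_pos"],s["opening"],s["joint_pos"][6])
print(go(s,[422.3,-366.9,14],1.64))
E
```

```text
nut3 [ 423.53 -381.86   13.26    6.58   -0.02]
nut3 [ 423.9  -381.87   12.54    6.57   -0.02]Traceback (most recent call last):
  File "<stdin>", line 5, in <module>
  File "ring.py", line 6, in hexfit
    c=max(comps(im,M,5),key=cv2.contourArea if 0 else len); return px(c),rect(m,c,z)
ValueError: max() iterable argument is empty
```

View pics/side3.png

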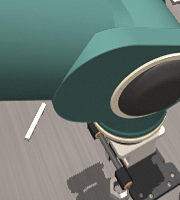

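The arm hides nut3 here. I'll grasp at its measured place and use the opening as the check.

```bash
python3 - <<'E'
from ring import *
s=robot.sense(); print(s["ee_pos"],s["joint_pos"][6],go(s,[422.3,-366.9,14],1.64))
E
```

```text
[ 421.89615308 -367.67079047  101.03941483] 1.7036148090282561 [-0.4  0.8 87.  -0.   0.  -0.2]
```

>>> move_arm(increments=[[0.4,-0.5,0.8,35,0,0,0],[0.4,-0.5,0.8,65,0,0,0],[0.4,-0.5,0.8,86,0,0,0],[0.4,-0.5,0.8,86,0,0,0],[0.4,-0.5,0.8,86,0,0,0],[1,-0.5,0.8,86,0,0,0],[1,-0.5,0.8,86,0,0,0],[1,-0.5,0.8,86,0,0,0],[1,-0.5,0.8,86,0,0,0],[1,-0.5,0.8,86,0,0,0]])

```text
time: 33.32
ee_pos: [422.3, -366.8, 14.9]
tcp_rot: [-0.104, 3.14, -0.0]
contact_force: [-0.4, 2.0, 6.9]
opening: 35.7
grip_force: 30.0
```

>>> move_arm(increments=[[1,0,0,-15,0,0,0],[1,0,0,-40,0,0,0],[1,0,0,-75,0,0,0],[1,0,0,-90,0,0,0],[1,0,0,-90,0,0,0],[1,0,0,-90,0,0,0]])

```text
time: 33.82
ee_pos: [422.0, -367.4, 105.1]
tcp_rot: [-0.103, 3.14, -0.002]
contact_force: [-0.9, -0.0, -2.0]
opening: 35.6
grip_force: 30.0
```

```bash
python3 - <<'E'
from ring import *
np.set_printoptions(suppress=True,precision=2)
s=robot.sense(); print(s["ee_pos"],s["opening"],s["joint_pos"][6])
print(go(s,[558,364,100],1.42))
E
```

```text
[ 422.02 -367.4   105.12] 35.59340136839684 1.7072011516226797
[-183.8  720.9    4.2   -0.1    0.    12.4]
```

>>> move_arm(increments=[[1,-7,40,4,0,0,4],[1,-15,81,4,0,0,8],[1,-22,121,4,0,0,12.4],[1,-30,162,4,0,0,12.4],[1,-37,202,4,0,0,12.4],[1,-45,243,4,0,0,12.4],[1,-52,283,4,0,0,12.4],[1,-60,324,4,0,0,12.4],[1,-67,364,4,0,0,12.4],[1,-75,405,4,0,0,12.4]])

```text
time: 34.65
ee_pos: [469.1, 43.5, 99.5]
tcp_rot: [-0.236, -3.131, 0.0]
contact_force: [0.9, -0.9, -0.4]
opening: 35.9
grip_force: 30.0
```

>>> move_arm(increments=[[1,-5,41,0,0,0,0],[1,-10,82,0,0,0,0],[1,-14,123,0,0,0,0],[1,-19,164,0,0,0,0],[1,-24,205,0,0,0,0],[1,-28,246,0,0,0,0],[1,-33,287,0,0,0,0],[1,-39,330,0,0,0,0],[1,-39,330,0,0,0,0],[1,-39,330,0,0,0,0]])

```text
time: 35.48
ee_pos: [556.4, 365.1, 98.7]
tcp_rot: [-0.229, -3.131, -0.0]
contact_force: [0.1, -0.9, -1.5]
opening: 35.4
grip_force: 30.0
```

```bash
python3 - <<'E'
from ring import *
s=robot.sense(); print(s["ee_pos"],s["opening"])
print(go(s,[558,364,40],1.42))
E
```

```text
[556.35962589 365.07423264  98.72004947] 35.422243448455646
[-1.9 -0.8 58.7 -0.  -0.1  0.3]
```

>>> move_arm(increments=[[1,-1.5,-2,35,0,0,0],[1,-1.5,-2,58,0,0,0],[1,-1.5,-2,58,0,0,0],[0.8,-1.5,-2,58,0,0,0],[0.47,-1.5,-2,58,0,0,0],[0.47,-1.5,-2,58,0,0,0],[0.47,-1.5,-2,58,0,0,0],[0.47,-1.5,-2,30,0,0,0],[0.47,-1.5,-2,0,0,0,0],[0.47,-1.5,-2,0,0,0,0]])

```text
time: 36.32
ee_pos: [560.6, 362.2, 106.4]
tcp_rot: [0.235, 3.128, 0.007]
contact_force: [-0.2, 1.7, 0.0]
opening: 49.7
grip_force: 0.0
```

>>> move_arm(increments=[[0.4,25,-30,-10,0,0,0],[0.4,50,-60,-20,0,0,0],[0.4,75,-90,-30,0,0,0],[0.4,100,-120,-40,0,0,0],[0.4,125,-150,-50,0,0,0],[0.4,150,-180,-60,0,0,0],[0.4,152,-184,-60,0,0,0],[0.4,152,-184,-60,0,0,0],[0.4,152,-184,-60,0,0,0]])

```text
time: 37.07
ee_pos: [382.3, 200.9, 161.0]
tcp_rot: [0.237, 3.13, -0.001]
contact_force: [0.3, -0.2, -0.1]
opening: 56.4
grip_force: 0.0
```

```bash
python3 - <<'E'
from ring import *
np.set_printoptions(suppress=True,precision=2)
s=robot.sense(); print(s["ee_pos"],s["opening"],s["joint_pos"][6])
m=robot.camera_model("wrist"); im=robot.snapshot("wrist"); pickle.dump((m,im),open("w6.p","wb"))
ms=robot.camera_model("side"); ims=robot.snapshot("side"); pickle.dump((ms,ims),open("s6.p","wb"))
print("s2 expected px",proj(m,[[441,204,28]]),"tin",proj(m,[[558,342,24]]))
h=np.vstack([im,np.zeros((20,640,3),np.uint8)])
c=cv2.resize(ims[100:320,180:420],(240,220))
h[-1:]=0
out=np.zeros((600,640,3),np.uint8); out[:400]=im; out[400:600,:240]=ims[125:325,200:440]; out[400:600,240:480]=cv2.resize(ims[130:210,220:316],(240,200))
cv2.imwrite("pics/w6.png",out)
E
```

```text
[382.26 200.91 161.  ] 56.39116314947907 0.47063457171672524
s2 expected px [[335.12 250.32]] tin [[474.47 327.79]]
```

View pics/w6.png

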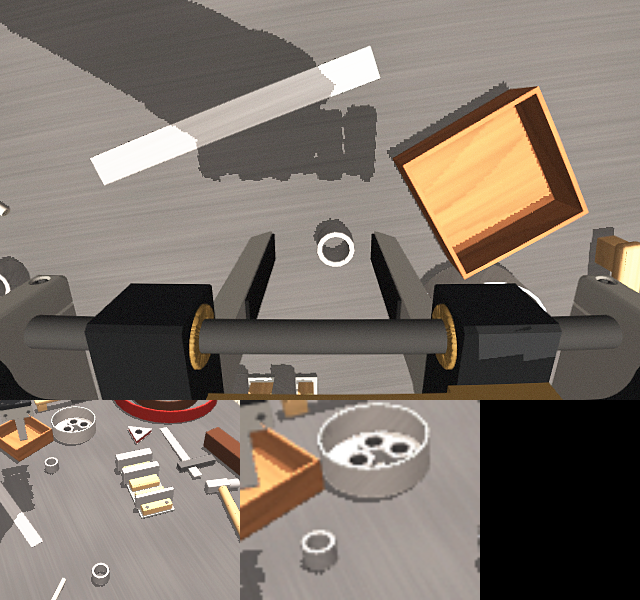

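The view shows socket2 at (336,250), exactly where expected, the box rim corners at (540,88), (588,212), (466,278) and (392,155), all three nuts in the tin, and socket1 in its old place.

```bash
python3 - <<'E'
from ring import *
np.set_printoptions(suppress=True,precision=2)
m,im=pickle.load(open("w6.p","rb")); ms,ims=pickle.load(open("s6.p","rb"))
C=plane(m,[(540,88),(588,212),(466,278),(392,155)],45); print(C,C.mean(0),np.linalg.norm(np.diff(C,axis=0),axis=1))
p,q=hexfit(m,im,(441,204),28,190,25); print(q)
for X,n in(((441,204),"s2"),((429.5,-170.3),"s1")):
    try: p2,q2=hexfit(ms,ims,X,28,190,14); print(n,q2,tri([(m,p),(ms,p2)]) if n=="s2" else "")
    except Exception as e: print(e)
s=robot.sense(); print(s["ee_pos"],go(s,[q[0],q[1],100],1.42),go(s,[q[0],q[1],17],1.42))
E
```

```text
[[314.75 394.85  45.  ]
 [432.25 443.19  45.  ]
 [481.8  325.68  45.  ]
 [352.59 265.62  45.  ]] [395.35 357.33  45.  ] [127.06 127.54 142.48]
[441.29 205.14  36.31  35.97  -0.88]
max() iterable argument is empty
s1 [ 430.92 -172.09   34.09   33.36   -0.45] 
[381.97 202.1  160.59] [-58.2  11.8  60.6   0.1   0.    0.1] [-58.2  11.7 143.6   0.1   0.    0.1]
```

>>> move_arm(increments=[[0.4,-30,6,20,0,0,0],[0.4,-58,12,50,0,0,0],[0.4,-58,12,85,0,0,0],[0.4,-58,12,85,0,0,0],[0.4,-58,12,85,0,0,0]])

```text
time: 37.58
ee_pos: [439.0, 205.9, 74.5]
tcp_rot: [-0.231, -3.129, -0.001]
contact_force: [-0.3, 0.2, 0.4]
opening: 56.4
grip_force: 0.0
```

```bash
python3 - <<'E'
from ring import *
s=robot.sense(); print(s["ee_pos"],go(s,[441.3,205,17],1.42))
E
```

```text
[438.95591704 205.863079    74.46366494] [-2.7 -0.5 57.5  0.  -0.3  0.2]
```

>>> move_arm(increments=[[0.4,-2.5,-0.5,30,0,0,0],[0.4,-2.5,-0.5,57,0,0,0],[0.4,-2.5,-0.5,57,0,0,0],[0.4,-2.5,-0.5,57,0,0,0],[1,-2.5,-0.5,57,0,0,0],[1,-2.5,-0.5,57,0,0,0],[1,-2.5,-0.5,57,0,0,0],[1,-2.5,-0.5,57,0,0,0],[1,-2.5,-0.5,57,0,0,0]])

```text
time: 38.33
ee_pos: [443.6, 203.7, 19.7]
tcp_rot: [0.236, 3.131, 0.001]
contact_force: [-2.3, -2.8, 15.2]
opening: 37.4
grip_force: 30.0
```

>>> move_arm(increments=[[1,0,0,-30,0,0,0],[1,0,0,-65,0,0,0],[1,5,10,-90,0,0,0],[1,17,50,-90,0,0,0],[1,29,90,-90,0,0,0],[1,40,130,-90,0,0,0],[1,44,147,-90,0,0,0],[1,44,147,-90,0,0,0],[1,44,147,-90,0,0,0]])

```text
time: 39.08
ee_pos: [420.7, 356.3, 108.8]
tcp_rot: [-0.232, -3.133, -0.001]
contact_force: [0.4, -0.6, -1.0]
opening: 37.2
grip_force: 30.0
```

```bash
python3 - <<'E'
from ring import *
s=robot.sense(); print(s["ee_pos"],s["opening"],go(s,[420,357,24],1.42))
E
```

```text
[420.67152848 356.34662999 108.81494307] 37.21328280700457 [ 0.7  0.5 84.8  0.  -0.   0.2]
```

>>> move_arm(increments=[[1,0,0,35,0,0,0],[1,0,0,70,0,0,0],[1,0,0,82,0,0,0],[1,0,0,82,0,0,0],[0.7,0,0,82,0,0,0],[0.45,0,0,82,0,0,0],[0.45,0,0,82,0,0,0],[0.45,0,0,50,0,0,0],[0.45,0,0,10,0,0,0],[0.45,0,0,0,0,0,0]])

```text
time: 39.92
ee_pos: [422.3, 357.2, 113.9]
tcp_rot: [0.234, 3.129, 0.006]
contact_force: [0.2, 1.6, 0.1]
opening: 51.6
grip_force: 0.0
```

>>> move_arm(increments=[[0.4,-7,-40,0,0,0,0],[0.4,-14,-81,0,0,0,0],[0.4,-21,-121,0,0,0,0],[0.4,-28,-162,0,0,0,0],[0.4,-35,-202,0,0,0,0],[0.4,-42,-243,0,0,0,0],[0.4,-49,-283,0,0,0,0],[0.4,-56,-324,0,0,0,0],[0.4,-63,-364,0,0,0,0],[0.4,-69,-405,0,0,0,0]])

```text
time: 40.75
ee_pos: [429.2, -57.6, 109.4]
tcp_rot: [0.235, 3.131, -0.002]
contact_force: [1.2, 0.3, -0.1]
opening: 56.2
grip_force: 0.0
```

>>> move_arm(increments=[[0.4,-7,-40,0,0,0,0],[0.4,-14,-80,0,0,0,0],[0.4,-19,-115,0,0,0,0],[0.4,-19,-115,20,0,0,0],[0.4,-19,-115,20,0,0,0],[0.4,-19,-115,20,0,0,0],[0.4,-19,-115,20,0,0,0]])

```text
time: 41.33
ee_pos: [431.1, -170.8, 89.4]
tcp_rot: [0.232, 3.132, -0.0]
contact_force: [1.1, 0.1, 0.1]
opening: 56.4
grip_force: 0.0
```

```bash
python3 - <<'E'
from ring import *
np.set_printoptions(suppress=True,precision=2)
s=robot.sense(); print(s["ee_pos"],s["opening"],go(s,[430,-170.5,19],1.42))
m=robot.camera_model("wrist"); im=robot.snapshot("wrist")
for X in((430,-170.5),):
    try: print(proj(m,[[*X,28]]),hexfit(m,im,X,28,170,45)[1],hexfit(m,im,X,28,120,45)[1])
    except Exception as e: print(e)
E
```

```text
[ 431.12 -170.82   89.43] 56.43381730511113 [ 1.2  0.2 70.4 -0.   0.   0.2]
[[323.38 216.91]] [ 431.1  -168.75   36.28   35.32   -0.15] [ 438.97 -171.74   67.87   52.72    1.42]
```

>>> move_arm(increments=[[0.4,0.5,1,35,0,0,0],[0.4,0.5,1,60,0,0,0],[0.4,0.5,1,70,0,0,0],[0.4,0.5,1,70,0,0,0],[1,0.5,1,70,0,0,0],[1,0.5,1,70,0,0,0],[1,0.5,1,70,0,0,0],[1,0.5,1,70,0,0,0],[1,0.5,1,70,0,0,0]])

```text
time: 42.13
ee_pos: [431.0, -171.1, 19.5]
tcp_rot: [0.235, 3.131, -0.001]
contact_force: [-2.3, 2.3, 13.0]
opening: 37.0
grip_force: 30.0
```

>>> move_arm(increments=[[1,0,0,-30,0,0,0],[1,0,0,-65,0,0,0],[1,5,10,-90,0,0,0],[1,15,50,-90,0,0,0],[1,26,90,-90,0,0,0],[1,36,130,-90,0,0,0],[1,46,170,-90,0,0,0],[1,56,210,-90,0,0,0],[1,67,250,-90,0,0,0],[1,77,290,-90,0,0,0]])

```text
time: 42.97
ee_pos: [397.1, 127.8, 109.0]
tcp_rot: [0.236, 3.132, -0.001]
contact_force: [1.9, -0.8, -0.8]
opening: 37.6
grip_force: 30.0
```

>>> move_arm(increments=[[1,10,40,0,0,0,0],[1,20,80,0,0,0,0],[1,30,120,0,0,0,0],[1,40,160,0,0,0,0],[1,50,200,0,0,0,0],[1,58,223,0,0,0,0],[1,58,223,0,0,0,0],[1,58,223,0,0,0,0],[1,58,223,0,0,0,0]])

```text
time: 43.72
ee_pos: [373.7, 354.8, 108.6]
tcp_rot: [0.235, 3.133, -0.001]
contact_force: [-0.2, 0.5, -1.2]
opening: 37.7
grip_force: 30.0
```

```bash
python3 - <<'E'
from ring import *
s=robot.sense(); print(s["ee_pos"],s["opening"],go(s,[374,357,26],1.42))
E
```

```text
[373.70341985 354.79624502 108.62379167] 37.680745603183766 [ 0.1  2.3 82.6 -0.   0.   0. ]
```

>>> move_arm(increments=[[1,0,2,35,0,0,0],[1,0,2,70,0,0,0],[1,0,2,82,0,0,0],[1,0,2,82,0,0,0],[0.7,0,2,82,0,0,0],[0.45,0,2,82,0,0,0],[0.45,0,2,82,0,0,0],[0.45,0,2,50,0,0,0],[0.45,0,2,10,0,0,0],[0.45,0,2,-20,0,0,0]])

```text
time: 44.55
ee_pos: [373.7, 357.9, 131.6]
tcp_rot: [0.234, 3.132, 0.002]
contact_force: [-0.5, 0.3, 0.1]
opening: 51.5
grip_force: 0.0
```

>>> move_arm(increments=[[0.4,-10,-40,-5,0,0,0],[0.4,-20,-80,-10,0,0,0],[0.4,-30,-120,-15,0,0,0],[0.4,-40,-160,-20,0,0,0],[0.4,-50,-200,-25,0,0,0],[0.4,-60,-240,-30,0,0,0],[0.4,-70,-280,-35,0,0,0],[0.4,-80,-320,-40,0,0,0],[0.4,-90,-360,-45,0,0,0],[0.4,-95,-400,-50,0,0,0]])

```text
time: 45.38
ee_pos: [407.4, -23.7, 175.8]
tcp_rot: [0.235, 3.131, -0.002]
contact_force: [1.4, -0.6, -0.3]
opening: 56.3
grip_force: 0.0
```

>>> move_arm(increments=[[0.4,0,-40,0,0,0,0],[0.4,0,-80,0,0,0,0],[0.4,0,-120,0,0,0,0],[0.4,0,-160,0,0,0,0],[0.4,0,-200,0,0,0,0],[0.4,0,-240,0,0,0,0],[0.4,0,-240,0,0,0,0]])

```text
time: 45.97
ee_pos: [369.7, -265.7, 175.1]
tcp_rot: [0.248, 3.131, -0.002]
contact_force: [-0.8, -0.3, -1.1]
opening: 56.6
grip_force: 0.0
```

```bash
python3 - <<'E'
from ring import *
s=robot.sense(); print(s["ee_pos"])
a=robot.snapshot("side"); b=robot.snapshot("top"); mt=robot.camera_model("top"); ms=robot.camera_model("side")
A=cv2.resize(a[100:250,180:430],None,fx=3,fy=3)[:330]; A=cv2.resize(a[110:250,180:390],(800,533))[:330]
B=cv2.resize(b[150:285,190:480],(580,270),interpolation=cv2.INTER_CUBIC)
out=np.zeros((600,800,3),np.uint8); out[:330]=A; out[330:600,:580]=B; cv2.imwrite("pics/end.png",out)
E
```

```text
[ 369.71045281 -265.66323934  175.10718354]
```

View pics/end.png

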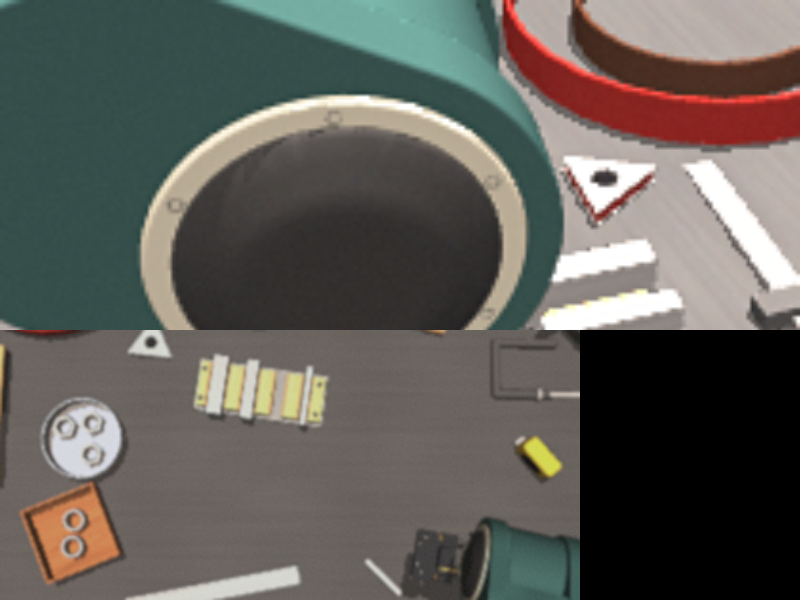

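The top view shows three nuts in the tin, two sockets in the box, and three bars in the rack in slots 10, 20 and 25. One numeric check of the bars lengthwise before I hand in.

```bash
python3 - <<'E'
from ring import *
np.set_printoptions(suppress=True,precision=2)
m=robot.camera_model("top"); im=robot.snapshot("top"); b=cv2.resize(im,None,fx=1,fy=1)
for n,X in(("10",(631.7,-36.4)),("20",(644.8,58.7)),("25",(652.4,113.6))):
    u=proj(m,[[*X,48]])[0].round().astype(int); r0=im[u[1]-28:u[1]+28,u[0]-10:u[0]+10]
    M=np.zeros(im.shape[:2],bool); M[u[1]-28:u[1]+28,u[0]-9:u[0]+9]=(r0[:,1:19].min(2)>180)
    for c in comps(im,M,20): print(n,X,rect(m,c,48))
m,im=pickle.load(open("g3.p","rb"))
u=proj(m,[[631.7,-36.4,48]])[0].astype(int); M=np.zeros(im.shape[:2],bool); sl=(slice(u[1]-90,u[1]+90),slice(u[0]-12,u[0]+12)); M[sl]=im[sl].min(2)>219
for c in comps(im,M,100): print("g3",rect(m,c,48))
E
```

```text
20 (644.8, 58.7) [641.7   56.19  91.5   16.87  -0.13]
25 (652.4, 113.6) [648.74 110.52  94.15  21.83  -0.15]
g3 [632.6  -37.8   98.67   9.02  -0.14]
```

```bash
python3 -c "
from rig import robot
print(robot.job_done())"
```

```text
the job is handed in; nothing more can be done
None
```

I handed the job in at about 46 s: the 10, 20 and 25 mm bars are in their own slots (no 15 mm bar was on the table), all three nuts are in the tin, and both sockets are in the box; the other tools were not touched, and the verdict was not shown.

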